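# Load and arm the limit-switch life tester

### The arm

A 7-joint arm with a two-finger parallel gripper is mounted at the origin on the work surface. World frame = base frame: x ahead of the robot, y to its left, z up, the work surface at z = 0. Lengths are in m, angles in rad, forces in N, time in s.
With the tool pointing down it reaches from about 0.4 to 0.85 m from the base axis. Payload 10.4 kg.
Tool frame: the origin (TCP) lies midway between the tips of the shut fingers; the grasp point (between the pads) lies 19 mm behind it (r.grasp_offset is the distance from the TCP to the grasp point, in m); x points along the fingers, y is the direction in which the jaws open and shut, and the axes are right-handed (so a half turn about x gives the same grasp; the last joint's range is limited). The gripper opens to 87 mm and grips with 3 to 60 N. Pads are 19 mm wide; open, the fingers measure 117 mm over their backs; the gripper's body (75 mm by 190 mm) begins 51 mm behind the grasp point.
Start: joints at [-1.349, 0.332, -0.065, 1.46, 0.022, 1.35, -0.088], TCP at [0.151, 0.606, 0.223] pointing down, gripper open.
Joint ranges: [-2.6, 2.6], [-0.5, 2.12], [-1.47, 1.34], [0.16, 2.42], [-1.27, 4.41], [0.06, 2.06], [-2.6, 2.6]. Speed limits (rad/s): [2.22, 2.22, 2.79, 2.79, 3.14, 3.14, 3.14].

### API

Orientations are given as a unit quaternion [x, y, z, w].
In Python, from bench import r, vision, close_job gives the robot as it stands. The module is installed in compiled form; this text tells all that it offers.
- The arm moves only by the shell command python3 -m pendant 'ROWS' [OPENING] [FORCE]. ROWS is text: rows parted by semicolons, each of 6 numbers parted by spaces: the shift along the tool's x, y, z in units of 0.25 m (1.0 is 0.25 m), then the turn, a rotation vector about the tool's x, y, z in units of 1.5 rad (1.0 is 1.5 rad). A call has 1 to 8 rows; each row is the pose to reach, as a shift and turn from the pose commanded when the call began, along the tool's axes at that moment; what a row does not reach only later rows make up. A row lasts 1/10 s, in which the tool goes at most 50 mm and 8.59 degrees, less where a joint would pass 70% of its speed; a pose out of reach is approached as far as the arm can. A call with a number of a shift or a turn outside -1 to 1 is refused whole. A call with a gripper value outside its range is refused whole. OPENING is the gripper command: -1 is shut, 1 is fully open, values between are in proportion, set as the call begins (- or left out, the last holds). The fingers move at their own pace and stop on an object; FORCE is the grip in N (left out, the last holds). Time passes only in rows, so rows that repeat a pose let the fingers close. It gives the time, the measured TCP pose, the force and the opening at its end, in the units of the state.
- r.read_state(): the state, without advancing time (a new reading comes with each control period).
- vision.camera(name): name is "side" or "top"; returns (picture, depth): 420x560x3 uint8, blue, green, red; 420x560 float32, m along the optical axis (not along the pixel's ray), 0 where there is no reading.
- vision.get_calibration(name): a dict with "camera_matrix" (3x3 intrinsics, pixels), "rvec" (rotation vector, rad) and "tvec" (3), from world to camera coordinates, as OpenCV has them. Camera axes: x right, y down, z forward; pixel columns grow to the right and rows downward; lengths in m; the calibration is good to about 2 mm. A picture is of the moment at which its call begins. get_calibration takes no time and is no camera call.
- close_job(): hands the job in, once; it reports no verdict.
The state is a dict: "time": time; "joint_positions": joint angles; "joint_vel": joint speeds; "joint_torque": joint torques, N m; "ee_pos": TCP position; "eef_rot": TCP orientation; "ft_force": force on the tool from outside, world axes, zero at the start; "torque": the same for the moment, N m; "width": finger opening in m.
Only numpy, scipy, OpenCV 4.12 (cv2) and the standard library are available. Lean on these libraries where they do the work, as an engineer would, in place of code of your own. Each camera call takes 0.05 s, during which the arm holds its last target. There are 200 camera calls.

### The job

Set every limit switch lying on the counter upright in a bay of its own on the tester's carriage, then wind the handwheel clockwise by its crank knob until the carriage's nose touches the test head. Only then lift the spring-loaded guard on the arming box, push the toggle beneath it fully over to the left (seen from the robot), and let the guard drop shut. Leave everything else on the counter where it is.

Things in the scene. Friction and masses are not known exactly. Their poses are not given: they have to be found in the camera images.
- switch0: Limit switch: aluminium block 80 long (its x) x 36 wide (its y) x 44 high (its z), about 280 g, with a turret, flat lever and white roller on top (64 high in all, within the block's outline). Origin: centre of its underside; z up when upright. Two to four of the four lie on the counter at the start, to the robot's right; an absent one reads None. May get knocked aside.
- switch1: Limit switch: aluminium block 80 long (its x) x 36 wide (its y) x 44 high (its z), about 280 g, with a turret, flat lever and white roller on top (64 high in all, within the block's outline). Origin: centre of its underside; z up when upright. Two to four of the four lie on the counter at the start, to the robot's right; an absent one reads None. May get knocked aside.
- switch2: Limit switch: aluminium block 80 long (its x) x 36 wide (its y) x 44 high (its z), about 280 g, with a turret, flat lever and white roller on top (64 high in all, within the block's outline). Origin: centre of its underside; z up when upright. Two to four of the four lie on the counter at the start, to the robot's right; an absent one reads None. May get knocked aside.
- switch3: Limit switch: aluminium block 80 long (its x) x 36 wide (its y) x 44 high (its z), about 280 g, with a turret, flat lever and white roller on top (64 high in all, within the block's outline). Origin: centre of its underside; z up when upright. Two to four of the four lie on the counter at the start, to the robot's right; an absent one reads None. May get knocked aside.
- bay0 (a point): Floor centre of one of the carriage's four equal bays (2 x 2), 44 above the counter. A bay is 56 (its x) x 95 (its y) inside, so a switch lies lengthwise along the bay's y, either way round; walls are 5 thick and only 8 high; bay centres are 61 apart in x, 100 in y. Axes: y is the way the carriage moves to the head. Moves with the carriage.
- bay1 (a point): Floor centre of one of the carriage's four equal bays (2 x 2), 44 above the counter. A bay is 56 (its x) x 95 (its y) inside, so a switch lies lengthwise along the bay's y, either way round; walls are 5 thick and only 8 high; bay centres are 61 apart in x, 100 in y. Axes: y is the way the carriage moves to the head. Moves with the carriage.
- bay2 (a point): Floor centre of one of the carriage's four equal bays (2 x 2), 44 above the counter. A bay is 56 (its x) x 95 (its y) inside, so a switch lies lengthwise along the bay's y, either way round; walls are 5 thick and only 8 high; bay centres are 61 apart in x, 100 in y. Axes: y is the way the carriage moves to the head. Moves with the carriage.
- bay3 (a point): Floor centre of one of the carriage's four equal bays (2 x 2), 44 above the counter. A bay is 56 (its x) x 95 (its y) inside, so a switch lies lengthwise along the bay's y, either way round; walls are 5 thick and only 8 high; bay centres are 61 apart in x, 100 in y. Axes: y is the way the carriage moves to the head. Moves with the carriage.
- carriage (a joint): Travel of the carriage towards the test head (its own +y), m, 0 at the start. The handwheel drives it, 18 mm a turn; it cannot be pushed by hand with ease. The head stops it at 40 to 70 mm, depending on where the head is clamped.
- nose (a point): Middle of the front face of the carriage's steel nose pad, which meets the test head (41 above the counter). Its y axis points to the head.
- head_face (a point): Middle of the front face of the test head's black rubber buffer. The head is a grey box 84 x 50 on the end of the bed, top 92 above the counter, clamped at a varying place. Axes as the tester's: the gap left is minus the nose's y in this frame.
- handwheel (a joint): Turn of the handwheel, rad, 0 at the start, growing clockwise seen from above and feeding the carriage towards the head. Light to turn (under 2 N at the knob), stays where it is left, and stops hard when the carriage meets the head.
- wheel_centre (a point): Centre of the handwheel, top of its hub, 86 above the counter. The wheel lies flat, turns about the vertical, rim radius 50, on a column on the robot's side of the bed.
- crank_grip (a point): Grip point of the crank knob: an upright black cylinder 26 in diameter, 48 high (84 to 132 above the counter), on the wheel's rim 50 from its centre; this point is on its axis, 14 below its top. The knob spins freely on its pin, so a gripper holding it can go round the wheel without turning.
- panel: Grey arming box, fixed, 90 (x, from -45 to 45) x 150 (y) x 50 high, with two steel hinge posts 52 high near its back corners and a steel cheek 22 high along each side (134 clear between them). Origin: on its underside, below the toggle's pivot. x points from its front (the guard's free edge) to the guard's hinge at its back, y to its left.
- guard (a joint): Opening of the red guard flap, rad: 0 shut, up to 1.75. A light spring and its weight (about 1 N at its free edge) always shut it: it falls shut when let go, so it must rest on the fingers, near their tips, while the toggle is pushed.
- guard_hinge (a point): Middle of the guard's hinge line, which runs along the box's y: box x +30, 97 above the counter.
- guard_lip (a point): Middle of the underside of the guard's free front edge; when shut at box x -20, 95 above the counter. The guard is a flat flap 50 long (x), 130 wide (y), 4 thick, ribbed on top near this edge, open in front, 45 clear between it and the box's top, so closed fingers slanting forward and down by 30 degrees or so can hook this edge from below and swing it up.
- toggle (a joint): Toggle, rad: 0 off (leaning 0.45 rad to the box's right, -y), 0.9 on (leaning 0.45 rad to its left, +y). Stays where it is left; about 1.5 N at its tip.
- toggle_tip (a point): Tip of the toggle, a steel stem with a white paddle end 30 wide (box x -15 to 15), 10 thick, 22 tall, top 38 from its pivot; the pivot is 50 above the counter over the box's origin. When off, the tip is at box y -17; when on, +17. There is room for closed fingers beside it, under the flap.
- basket: White plastic bowl, 160 wide, 70 high: a bystander. Origin under its middle.
- carton: Small cardboard carton 70 x 110 x 50: a bystander. Origin under its middle.
- driver: Screwdriver 180 long: a bystander. Origin under its middle.

How it is judged:
By the outcome, as a careful person would: the job done as asked, in the order asked, and still so for the second after the job is handed in, with the robot touching nothing.
Of switch0, switch1, switch2, switch3 only 2 to 4 are there at a start; the rules pass over those that are not, and their reading is None.
At some moment in a run one of switch0, switch1, switch2, switch3 may be knocked a few centimetres aside while the robot is not near it.
It also fails if it takes over 210 s, if anything falls off the work surface, if the arm or the gripper's body presses on something with over 40 N, if the wrist force passes 120 N, or if a joint passes its speed limit or range.

## Working session

There is one attempt and no reset: what is moved stays moved. The work goes in short steps, Python scripts to look and compute and a shell command to move; the robot and the scene stay as the last step left them, time stands still between calls to the robot, and variables do not carry over. Pictures are saved under pics/ and viewed, about 12 in all and at most 16, crops included, and the job is handed in when it is done.

```bash
mkdir -p pics; ls
python3 - <<'E'
from bench import r, vision
import cv2,numpy as np
s=r.read_state(); print({k:np.round(v,3).tolist() for k,v in s.items()}, r.grasp_offset)
for n in("top","side"):
    p,d=vision.camera(n); cv2.imwrite(f"pics/{n}0.png",p); np.save(f"pics/{n}0.npy",d)
    c=vision.get_calibration(n); print(n,c)
E
```

```text
pics
{'time': 0.0, 'joint_positions': [-1.349, 0.333, -0.065, 1.461, 0.022, 1.35, -0.088], 'joint_vel': [0.001, 0.0, -0.0, -0.0, 0.002, 0.001, -0.001], 'joint_torque': [-0.001, -62.326, 0.024, -38.99, -0.062, 0.04, 0.0], 'ee_pos': [0.151, 0.606, 0.222], 'eef_rot': [0.086, 0.702, -0.087, 0.702], 'ft_force': [-0.06, -0.232, -0.089], 'torque': [0.014, -0.013, 0.006], 'width': 0.087} 0.0187
top {'camera_matrix': array([[495.61011194,   0.        , 280.46631458],
       [  0.        , 495.61011194, 201.75851447],
       [  0.        ,   0.        ,   1.        ]]), 'rvec': array([ 2.16148733, -2.10329183,  0.1784531 ]), 'tvec': array([0.04007755, 0.6096088 , 1.42451962])}
side {'camera_matrix': array([[410.90028656,   0.        , 278.69093824],
       [  0.        , 410.90028656, 208.45683435],
       [  0.        ,   0.        ,   1.        ]]), 'rvec': array([ 2.32891002, -0.54699586,  0.22979029]), 'tvec': array([-0.50539592,  0.3052809 ,  0.97253222])}
```

View pics/top0.png

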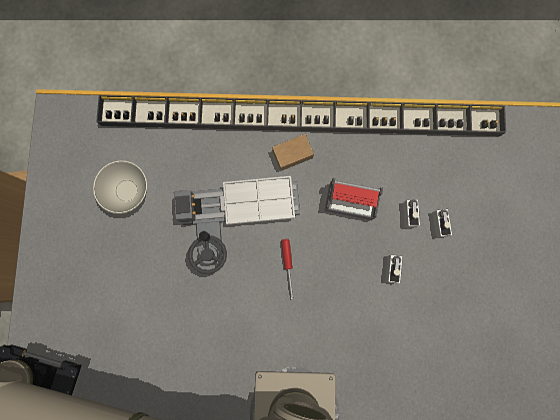

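View pics/side0.png

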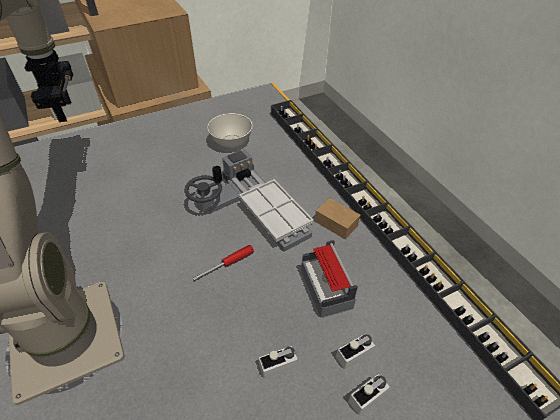

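```bash
cat > h.py <<'E'
import numpy as np, cv2
from bench import r, vision
from scipy.spatial.transform import Rotation as R
def shot(n):
    p,d=vision.camera(n); return p,d,cloud(n,d)
def cloud(n,d):
    c=vision.get_calibration(n);K=c["camera_matrix"];M=R.from_rotvec(c["rvec"]).as_matrix()
    v,u=np.mgrid[:d.shape[0],:d.shape[1]]
    P=np.dstack([(u-K[0,2])/K[0,0]*d,(v-K[1,2])/K[1,1]*d,d])
    return (P-c["tvec"])@M
def rect(xy):
    (c,s,a)=cv2.minAreaRect((xy*1000).astype(np.float32)); return np.round(c,1),np.round(s,1),round(a,1)
def pose(): 
    s=r.read_state(); return np.array(s["ee_pos"]),R.from_quat(s["eef_rot"])
def to(p,yaw=None,Rt=None):
    """rows (tool shift /0.25, rotvec/1.5) to reach TCP p, with tool down and jaw axis at world yaw (mod pi), or Rt"""
    p0,R0=pose()
    if yaw is not None:
        c=[]
        for k in(0,1):
            a=yaw+k*np.pi; y=[np.cos(a),np.sin(a),0]; x=[0,0,-1]
            c.append(R.from_matrix(np.c_[x,y,np.cross(x,y)]))
        Rt=min(c,key=lambda q:(R0.inv()*q).magnitude())
    rv=(R0.inv()*Rt).as_rotvec() if Rt is not None else np.zeros(3)
    sh=R0.inv().apply(np.array(p)-p0)
    print("shift",np.round(sh/0.25,3),"turn",np.round(rv/1.5,3),"deg",round(np.degrees(np.linalg.norm(rv)),1))
E
python3 - <<'E'
from h import *
p=cv2.imread("pics/top0.png");W=cloud("top",np.load("pics/top0.npy"))
def reg(x0,x1,y0,y1,zl,zh):
    m=np.zeros(W.shape[:2],bool);m[y0:y1,x0:x1]=1
    m&=(W[...,2]>zl)&(W[...,2]<zh); return m
print("table z",np.median(W[300:330,330:360,2]))
for nm,b in dict(sA=(400,425,190,235),sB=(430,460,200,245),sC=(380,410,245,290)).items():
    for z in((.012,.08),(.035,.05),(.05,.08)):
        m=reg(*b,*z); print(nm,z,m.sum(),rect(W[m][:,:2]) if m.sum()>3 else'',np.round(W[m].mean(0),4))
for nm,b,z in [("carr",(215,300,170,230),(.04,.06)),("carrwall",(215,300,170,230),(.0485,.06)),("head",(165,200,180,230),(.075,.11)),("wheel",(180,235,225,280),(.06,.1)),("knob",(190,225,225,260),(.115,.14)),("hub",(200,212,248,262),(.07,.1)),("box",(315,390,170,225),(.04,.06)),("guard",(315,390,170,225),(.085,.12))]:
    m=reg(*b,*z); print(nm,m.sum(),rect(W[m][:,:2]),np.round(np.median(W[m],0),4))
i=cv2.resize(p[165:290,165:460],None,fx=2.7,fy=2.7,interpolation=cv2.INTER_CUBIC);cv2.imwrite("pics/crop1.png",i)
for q in[(183,207),(191,195),(195,205),(222,182),(222,222),(297,178),(299,218),(205,236),(207,254)]:print(q,np.round(W[q[1],q[0]],3))
E
```

```text
table z -0.0005459800646475772
sA (0.012, 0.08) 396 (array([ 589.6, -338.8]), array([80.6, 38. ]), 2.8) [ 0.5872 -0.3346  0.0452]
sA (0.035, 0.05) 225 (array([ 589.8, -339.2]), array([79.9, 37.7]), 1.9) [ 0.5842 -0.336   0.0438]
sA (0.05, 0.08) 109 (array([ 591.1, -336.3]), array([26. , 73.8]), 85.1) [ 0.597  -0.3375  0.0602]
sB (0.012, 0.08) 406 (array([ 562.1, -431. ]), array([79.9, 40.4]), 6.7) [ 0.5598 -0.4253  0.0449]
sB (0.035, 0.05) 215 (array([ 562.2, -431.4]), array([79.6, 40.4]), 5.7) [ 0.5549 -0.4273  0.0437]
sB (0.05, 0.08) 116 (array([ 563.4, -428.5]), array([72. , 24.2]), 5.0) [ 0.5717 -0.4281  0.0602]
sC (0.012, 0.08) 394 (array([ 421.3, -283.1]), array([37.6, 79.9]), 85.5) [ 0.4206 -0.2798  0.0457]
sC (0.035, 0.05) 232 (array([ 421.4, -283.6]), array([36.7, 79.6]), 85.5) [ 0.4154 -0.2803  0.0432]
sC (0.05, 0.08) 115 (array([ 421.3, -284.7]), array([26.9, 71. ]), 81.7) [ 0.4311 -0.2842  0.06  ]
carr 2718 (array([613.5, 129.1]), array([128.2, 238.5]), 6.9) [0.6134 0.1258 0.0453]
carrwall 680 (array([613.5, 128.5]), array([128. , 216.7]), 6.9) [0.6133 0.1248 0.0515]
head 529 (array([588.1, 336.4]), array([84.6, 58.7]), 7.1) [0.5857 0.3378 0.089 ]
wheel 698 (array([445.1, 263. ]), array([107.4, 109.8]), 18.4) [0.4416 0.2611 0.0809]
knob 74 (array([495.4, 268.5]), array([26.9, 22.9]), 88.3) [0.4952 0.2686 0.1292]
hub 130 (array([444.7, 267.2]), array([36.5, 33.5]), 4.4) [0.4452 0.2648 0.0849]
box 573 (array([ 623.5, -156.5]), array([147.3,  88.2]), 79.9) [ 0.5968 -0.1503  0.0504]
guard 872 (array([ 633.5, -159.8]), array([148.2,  60.4]), 81.0) [ 0.6323 -0.159   0.0995]
(183, 207) [0.579 0.338 0.091]
(191, 195) [0.617 0.319 0.077]
(195, 205) [0.592 0.311 0.048]
(222, 182) [ 0.675  0.241 -0.004]
(222, 222) [ 0.55   0.234 -0.002]
(297, 178) [0.693 0.008 0.003]
(299, 218) [ 0.568 -0.001 -0.002]
(205, 236) [0.493 0.264 0.126]
(207, 254) [0.445 0.262 0.087]
```

View pics/crop1.png

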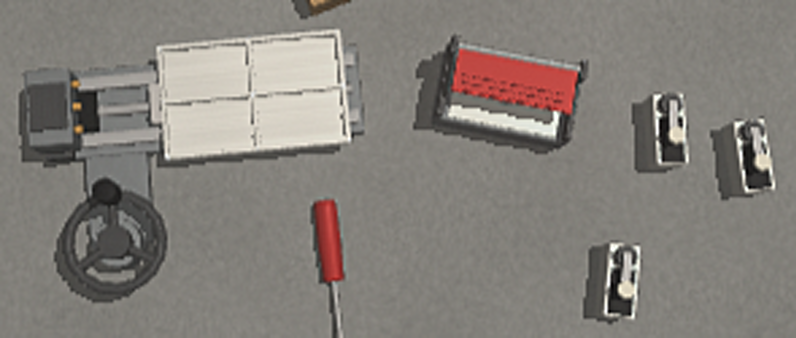

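Run:
```python
from h import *
p=cv2.imread("pics/top0.png").astype(int);W=cloud("top",np.load("pics/top0.npy"))
m=np.zeros(W.shape[:2],bool);m[165:235,210:310]=1
w=m&(p.min(2)>175)&(W[...,2]>.035)&(W[...,2]<.06)
print(w.sum(),rect(W[w][:,:2]))
# in tester axes
a=np.radians(6.9);ex=np.array([np.cos(a),np.sin(a)]);ey=np.array([-ex[1],ex[0]])
for z0,z1 in((.035,.047),(.047,.06)):
    q=W[w&(W[...,2]>z0)&(W[...,2]<z1)][:,:2]; print(np.round([np.percentile(q@e,[0.5,2,98,99.5]) for e in(ex,ey)],4))
c=np.array(rect(W[w][:,:2])[0])/1000
for i in(-1,1):
    for j in(-1,1):print(i,j,np.round(c+i*.0305*ex+j*.05*ey,4))
# guard/box detail
b=np.zeros_like(m);b[165:230,310:395]=1
for nm,k in dict(red=b&(p[...,2]>150)&(p[...,1]<90),white=b&(p.min(2)>190)).items():
    print(nm,k.sum(),rect(W[k][:,:2]),np.round(np.percentile(W[k][:,2],[5,50,95]),3))
p0,R0=pose();print(np.round(R0.as_matrix(),3).tolist())
to([.5895,-.339,.2],yaw=np.radians(92)); to([.5895,-.339,.013],yaw=np.radians(92))
```

```text
2572 (array([613.5, 127.7]), array([126.8, 216.5]), 7.2)
[[ 0.5675  0.5697  0.6806  0.6833]
 [-0.0466 -0.044   0.1416  0.1448]]
[[ 0.5618  0.5626  0.6866  0.6874]
 [-0.0536 -0.0528  0.1492  0.1602]]
-1 -1 [0.5892 0.0744]
-1 1 [0.5772 0.1737]
1 -1 [0.6498 0.0817]
1 1 [0.6378 0.181 ]
red 646 (array([535.7, -54. ]), array([126.3, 388.2]), 41.1) [0.094 0.099 0.104]
white 180 (array([ 592.1, -153. ]), array([118.8,  25.6]), 88.5) [0.047 0.052 0.057]
[[-0.0, 0.242, 0.97], [-0.001, 0.97, -0.242], [-1.0, -0.001, 0.0]]
shift [ 0.091 -3.243  2.616] turn [-0.186 -0.     0.001] deg 16.0
shift [ 0.839 -3.242  2.616] turn [-0.186 -0.     0.001] deg 16.0
```

```bash
python3 -m pendant '0 -.6 1 0 0 0;0 -.6 1 0 0 0;0 -.6 1 0 0 0;0 -.6 1 0 0 0;0 -.6 1 0 0 0;0 -.6 1 0 0 0;0 -.6 1 0 0 0' 1 25
python3 -m pendant '0 -.9 .9 0 0 0;0 -.9 .9 0 0 0;0 -.9 .9 0 0 0;0 -.9 .9 0 0 0;0 -.9 .9 0 0 0;0 -.9 .9 0 0 0;0 -.9 .9 0 0 0'
python3 -m pendant '0 -1 .4 0 0 0;0 -1 .4 0 0 0;0 -1 .4 0 0 0;0 -1 .4 0 0 0;0 -1 .4 0 0 0;0 -1 .4 0 0 0'
python3 -m pendant '0 -.743 .316 -.186 0 0;0 -.743 .316 -.186 0 0;0 -.743 .316 -.186 0 0;0 -.743 .316 -.186 0 0;0 -.743 .316 -.186 0 0;0 -.743 .316 -.186 0 0;0 -.743 .316 -.186 0 0'
python3 -c "
from h import *
to([.5895,-.339,.07],yaw=np.radians(92))"
```

```text
time: 0.8
ee_pos: [0.3626, 0.395, 0.2226]
eef_rot: [0.089, 0.701, -0.09, 0.702]
ft_force: [-0.1, 0.1, 0.2]
width: 0.0868
time: 1.5
ee_pos: [0.5231, 0.1224, 0.2225]
eef_rot: [0.088, 0.701, -0.089, 0.702]
ft_force: [1.0, 0.7, 0.4]
width: 0.087
time: 2.1
ee_pos: [0.5572, -0.1446, 0.2225]
eef_rot: [0.088, 0.702, -0.089, 0.702]
ft_force: [0.1, 0.3, -0.3]
width: 0.0868
time: 2.8
ee_pos: [0.5899, -0.3372, 0.222]
eef_rot: [-0.012, 0.707, 0.013, 0.707]
ft_force: [-0.1, 0.1, 0.2]
width: 0.087
shift [ 0.608 -0.008 -0.002] turn [ 0.    -0.    -0.001] deg 0.1
```

```bash
cat >> h.py <<'E'
def switches():
    for n in("side","top"):
        p,d,W=shot(n); m=((W[...,2]>.034)&(W[...,2]<.05)&(W[...,0]>.3)&(W[...,0]<.72)&(W[...,1]<-.235)&(W[...,1]>-.6)).astype(np.uint8)
        k,l=cv2.connectedComponents(m)
        for i in range(1,k):
            if (l==i).sum()>60: print(n,(l==i).sum(),*rect(W[l==i][:,:2]))
E
python3 -c "
from h import *
switches()"
```

```text
side 402 [ 587.5 -340.6] [81.3 35.8] 2.2
side 410 [ 419.2 -285.6] [36.3 79.9] 83.9
side 514 [ 559.3 -431.8] [80.2 36.2] 7.4
top 119 [ 570.8 -339.9] [39.1 42.2] 88.7
```

```bash
python3 -m pendant '.5 -.01 0 0 0 0;.5 -.01 0 0 0 0;.5 -.01 0 0 0 0;.7 -.01 0 0 0 0;.84 -.01 0 0 0 0;.84 -.01 0 0 0 0;.84 -.01 0 0 0 0' 1 25
python3 -m pendant '0 0 0 0 0 0;0 0 0 0 0 0;0 0 0 0 0 0;0 0 0 0 0 0;0 0 0 0 0 0;0 0 0 0 0 0' -1 30
python3 -m pendant '-.3 0 0 0 0 0;-.6 0 0 0 0 0;-.7 0 0 0 0 0;-.7 0 0 0 0 0;-.7 0 0 0 0 0'
python3 - <<'E'
from h import *
a=np.radians(6.9)
to([.6385,.177,.19],yaw=a);to([.6385,.177,.06],yaw=a)
E
```

```text
time: 3.6
ee_pos: [0.5903, -0.3401, 0.0136]
eef_rot: [-0.013, 0.707, 0.013, 0.707]
ft_force: [0.1, 0.6, 0.9]
width: 0.0872
time: 4.2
ee_pos: [0.5896, -0.3412, 0.0126]
eef_rot: [-0.012, 0.707, 0.012, 0.707]
ft_force: [0.1, 0.1, 0.5]
width: 0.047
time: 4.7
ee_pos: [0.5911, -0.3426, 0.1924]
eef_rot: [-0.013, 0.705, 0.011, 0.709]
ft_force: [0.4, -0.3, -0.9]
width: 0.0071
shift [0.005 2.071 0.26 ] turn [ 0.99   0.005 -0.001] deg 85.0
shift [0.525 2.072 0.257] turn [ 0.99   0.005 -0.001] deg 85.0
```

```bash
python3 -m pendant '0 0 0 0 0 0;0 0 0 0 0 0;0 0 0 0 0 0;0 0 0 0 0 0;0 0 0 0 0 0;0 0 0 0 0 0;0 0 0 0 0 0;0 0 0 0 0 0' 1
python3 -m pendant '0 0 0 0 0 0;0 0 0 0 0 0;0 0 0 0 0 0;0 0 0 0 0 0;0 0 0 0 0 0'
python3 -c "
from h import *
switches();to([.5885,-.34,.013],yaw=np.radians(92))"
```

```text
time: 5.5
ee_pos: [0.5896, -0.3412, 0.1875]
eef_rot: [-0.012, 0.707, 0.012, 0.707]
ft_force: [0.5, 0.4, -0.4]
width: 0.063
time: 6.0
ee_pos: [0.5896, -0.3412, 0.1875]
eef_rot: [-0.012, 0.707, 0.012, 0.707]
ft_force: [0.1, -0.3, -0.4]
width: 0.0864
side 398 [ 586.8 -340.3] [79.6 36.2] 2.3
side 412 [ 419.1 -285.3] [36.2 80. ] 83.4
side 518 [ 559.6 -431.7] [80.2 36.5] 7.4
top 99 [ 564.6 -337.1] [37.3 33.4] 77.6
shift [ 0.698  0.005 -0.004] turn [-0. -0. -0.] deg 0.0
```

Undisturbed. Again, with time to close.

```bash
python3 -m pendant '.5 0 0 0 0 0;.5 0 0 0 0 0;.5 0 0 0 0 0;.7 0 0 0 0 0;.7 0 0 0 0 0;.7 0 0 0 0 0' 1 30
python3 -m pendant '0 0 0 0 0 0;0 0 0 0 0 0;0 0 0 0 0 0;0 0 0 0 0 0;0 0 0 0 0 0;0 0 0 0 0 0;0 0 0 0 0 0;0 0 0 0 0 0' -1 30
python3 -m pendant '0 0 0 0 0 0;0 0 0 0 0 0;0 0 0 0 0 0' 
python3 -m pendant '-.1 0 0 0 0 0;-.4 0 0 0 0 0;-.7 0 0 0 0 0;-.72 0 0 0 0 0;-.72 0 0 0 0 0;-.72 0 0 0 0 0'
python3 - <<'E'
from h import *
a=np.radians(6.9)
to([.6385,.177,.19],yaw=a);to([.6385,.177,.06],yaw=a)
E
```

```text
time: 6.7
ee_pos: [0.5893, -0.3413, 0.0129]
eef_rot: [-0.012, 0.707, 0.012, 0.707]
ft_force: [0.0, -1.1, 1.5]
width: 0.087
time: 7.5
ee_pos: [0.5895, -0.3411, 0.0125]
eef_rot: [-0.012, 0.707, 0.012, 0.707]
ft_force: [0.7, 0.9, 0.3]
width: 0.0356
time: 7.8
ee_pos: [0.5896, -0.3411, 0.0125]
eef_rot: [-0.012, 0.707, 0.012, 0.707]
ft_force: [-0.6, 0.2, 0.7]
width: 0.0357
time: 8.4
ee_pos: [0.59, -0.3416, 0.1936]
eef_rot: [-0.012, 0.706, 0.012, 0.708]
ft_force: [0.5, 1.5, -4.1]
width: 0.036
shift [0.013 2.067 0.265] turn [ 0.99   0.002 -0.001] deg 85.1
shift [0.533 2.067 0.263] turn [ 0.99   0.002 -0.001] deg 85.1
```

```bash
python3 -m pendant '0 1 .13 .99 0 0;0 1 .13 .99 0 0;0 1 .13 .99 0 0;0 1 .13 .99 0 0;0 1 .13 .99 0 0;0 1 .13 .99 0 0;0 1 .13 .99 0 0;0 1 .13 .99 0 0'
python3 - <<'E'
from h import *
a=np.radians(6.9)
to([.6385,.177,.19],yaw=a);to([.6385,.177,.06],yaw=a)
E
```

```text
time: 9.2
ee_pos: [0.6123, -0.0891, 0.1898]
eef_rot: [0.384, 0.594, -0.385, 0.592]
ft_force: [-0.3, -0.3, -2.8]
width: 0.036
shift [-0.001  0.53  -0.929] turn [ 0.2   -0.001  0.003] deg 17.2
shift [ 0.519  0.532 -0.928] turn [ 0.2   -0.001  0.003] deg 17.2
```

```bash
python3 -m pendant '0 .53 -.93 .2 0 0;0 .53 -.93 .2 0 0;0 .53 -.93 .2 0 0;0 .53 -.93 .2 0 0;0 .53 -.93 .2 0 0;0 .53 -.93 .2 0 0;.3 .53 -.93 .2 0 0;.44 .53 -.93 .2 0 0' 
python3 -m pendant '0 0 0 0 0 0;0 0 0 0 0 0'
python3 - <<'E'
from h import *
a=np.radians(6.9)
to([.6385,.177,.058],yaw=a)
p,d=vision.camera("side")
cv2.imwrite("pics/s1.png",cv2.resize(p[130:260,180:350],None,fx=4,fy=4,interpolation=cv2.INTER_CUBIC))
E
```

```text
time: 10.0
ee_pos: [0.6378, 0.177, 0.0898]
eef_rot: [0.467, 0.531, -0.467, 0.531]
ft_force: [0.4, -0.5, -4.2]
width: 0.0359
time: 10.2
ee_pos: [0.6375, 0.1754, 0.0918]
eef_rot: [0.467, 0.53, -0.469, 0.53]
ft_force: [0.2, -0.6, -1.4]
width: 0.0355
shift [ 0.135  0.005 -0.006] turn [0.003 0.001 0.002] deg 0.3
```

View pics/s1.png

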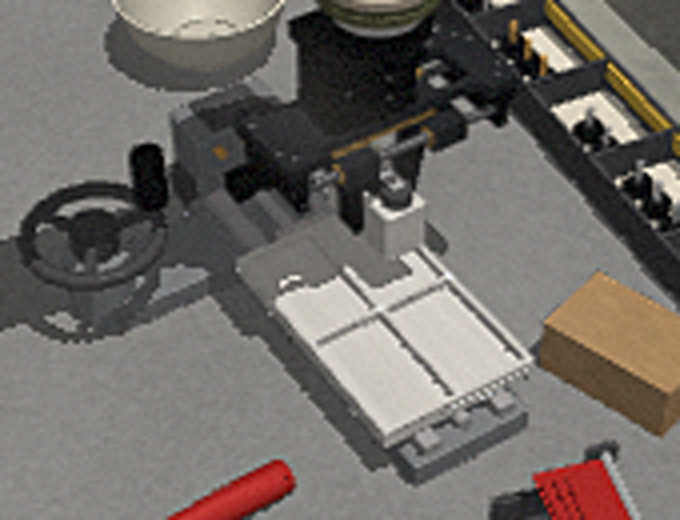

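```bash
python3 -m pendant '.08 0 -.005 0 0 0;.11 0 -.005 0 0 0;.137 0 -.005 0 0 0;.137 0 -.005 0 0 0;.137 0 -.005 0 0 0' 
python3 -m pendant '0 0 0 0 0 0;0 0 0 0 0 0;0 0 0 0 0 0;0 0 0 0 0 0;0 0 0 0 0 0;0 0 0 0 0 0' .3
python3 -m pendant '-.1 0 0 0 0 0;-.3 0 0 0 0 0;-.5 0 0 0 0 0;-.5 0 0 0 0 0;-.5 0 0 0 0 0' 1
python3 - <<'E'
from h import *
switches()
to([.561,-.4315,.17],yaw=np.radians(96.5))
E
```

```text
time: 10.75
ee_pos: [0.6386, 0.1774, 0.0592]
eef_rot: [0.468, 0.53, -0.467, 0.53]
ft_force: [0.7, -0.3, -2.9]
width: 0.0359
time: 11.35
ee_pos: [0.6382, 0.1775, 0.0583]
eef_rot: [0.468, 0.53, -0.468, 0.53]
ft_force: [-0.3, -0.3, 0.2]
width: 0.0564
time: 11.85
ee_pos: [0.6388, 0.1776, 0.1847]
eef_rot: [0.469, 0.53, -0.467, 0.531]
ft_force: [1.0, -0.1, -0.8]
width: 0.0847
side 416 [ 419.2 -285.6] [35.9 80.2] 83.2
side 521 [ 559.7 -431.9] [80.2 36.7] 7.4
top 205 [ 562.  -430.4] [79.7 39.4] 6.6
top 240 [ 421.4 -283.5] [37.8 80.1] 84.7
shift [ 0.05  -0.608  2.379] turn [-1.039e+00 -1.000e-03  1.000e-03] deg 89.3
```

```bash
python3 -m pendant '0 -.2 1 -1 0 0;0 -.2 1 -1 0 0;0 -.2 1 -1 0 0;0 -.2 1 -1 0 0;0 -.2 1 -1 0 0;0 -.2 1 -1 0 0;0 -.2 1 -1 0 0;0 -.2 1 -1 0 0'
python3 - <<'E'
from h import *
to([.5605,-.4315,.17],yaw=np.radians(96.5))
E
```

```text
time: 12.75
ee_pos: [0.6188, -0.0773, 0.1816]
eef_rot: [0.086, 0.703, -0.087, 0.701]
ft_force: [0.7, 0.3, 0.6]
width: 0.087
shift [ 0.047 -1.431  0.118] turn [-0.239 -0.002  0.   ] deg 20.6
```

```bash
python3 -m pendant '0 -.9 0 0 0 0;0 -.9 0 0 0 0;0 -.9 0 0 0 0;0 -.9 0 0 0 0;0 -.9 0 0 0 0;0 -.9 0 0 0 0'
python3 -m pendant '0 -.53 .118 -.24 0 0;0 -.53 .118 -.24 0 0;0 -.53 .118 -.24 0 0;0 -.53 .118 -.24 0 0;0 -.53 .118 -.24 0 0;0 -.53 .118 -.24 0 0'
python3 - <<'E'
from h import *
switches()
to([.5605,-.4315,.0125],yaw=np.radians(96.5))
E
```

```text
time: 13.35
ee_pos: [0.5608, -0.2996, 0.1819]
eef_rot: [0.09, 0.702, -0.091, 0.7]
ft_force: [1.4, -0.8, -0.5]
width: 0.0868
time: 13.95
ee_pos: [0.5607, -0.4283, 0.1822]
eef_rot: [-0.039, 0.706, 0.04, 0.706]
ft_force: [1.3, 0.1, -0.3]
width: 0.0868
side 412 [ 418.9 -284.9] [37.1 79.4] 83.4
side 521 [ 559.4 -431.9] [79.7 36.5] 7.4
top 76 [ 533.6 -432.7] [21.  36.7] 2.4
top 228 [ 421.4 -284.1] [37.4 79.8] 83.9
shift [ 0.682 -0.013 -0.003] turn [-0.001  0.    -0.001] deg 0.1
```

```bash
python3 -m pendant '.3 -.013 0 0 0 0;.5 -.013 0 0 0 0;.5 -.013 0 0 0 0;.682 -.013 0 0 0 0;.682 -.013 0 0 0 0;.682 -.013 0 0 0 0' 1 30
python3 -m pendant '0 0 0 0 0 0;0 0 0 0 0 0;0 0 0 0 0 0;0 0 0 0 0 0;0 0 0 0 0 0;0 0 0 0 0 0;0 0 0 0 0 0;0 0 0 0 0 0' -1 30
python3 -m pendant '0 0 0 0 0 0;0 0 0 0 0 0;0 0 0 0 0 0' 
python3 -m pendant '-.1 0 0 0 0 0;-.4 0 0 0 0 0;-.7 0 0 0 0 0;-.72 0 0 0 0 0;-.72 0 0 0 0 0;-.72 0 0 0 0 0'
python3 - <<'E'
from h import *
a=np.radians(6.9)
to([.6525,.0775,.19],yaw=a)
E
```

```text
time: 14.65
ee_pos: [0.5605, -0.4328, 0.0133]
eef_rot: [-0.039, 0.706, 0.039, 0.706]
ft_force: [0.4, -0.8, 0.7]
width: 0.0868
time: 15.45
ee_pos: [0.5601, -0.4335, 0.0127]
eef_rot: [-0.039, 0.706, 0.039, 0.706]
ft_force: [-0.6, 0.1, 0.8]
width: 0.0356
time: 15.75
ee_pos: [0.5601, -0.4335, 0.0127]
eef_rot: [-0.039, 0.706, 0.039, 0.706]
ft_force: [-0.0, 1.6, 0.2]
width: 0.0361
time: 16.35
ee_pos: [0.5604, -0.4343, 0.194]
eef_rot: [-0.039, 0.705, 0.038, 0.707]
ft_force: [0.1, -0.1, -3.1]
width: 0.0359
shift [0.014 1.995 0.59 ] turn [ 1.04   0.002 -0.   ] deg 89.4
```

```bash
python3 -m pendant '0 1 .3 1 0 0;0 1 .3 1 0 0;0 1 .3 1 0 0;0 1 .3 1 0 0;0 1 .3 1 0 0;0 1 .3 1 0 0;0 1 .3 1 0 0;0 1 .3 1 0 0'
python3 - <<'E'
from h import *
a=np.radians(6.9)
to([.6525,.0775,.19],yaw=a)
E
```

```text
time: 17.15
ee_pos: [0.6064, -0.1755, 0.19]
eef_rot: [0.365, 0.607, -0.366, 0.604]
ft_force: [-0.1, -0.8, -2.7]
width: 0.0361
shift [-0.     0.635 -0.809] turn [ 0.243 -0.001  0.002] deg 20.9
```

```bash
python3 -m pendant '0 .635 -.81 .243 0 0;0 .635 -.81 .243 0 0;0 .635 -.81 .243 0 0;0 .635 -.81 .243 0 0;0 .635 -.81 .243 0 0;0 .635 -.81 .243 0 0;0 .635 -.81 .243 0 0' 
python3 -m pendant '.2 0 0 0 0 0;.35 0 0 0 0 0;.44 0 0 0 0 0;.44 0 0 0 0 0'
python3 - <<'E'
from h import *
a=np.radians(6.9)
to([.6525,.0775,.058],yaw=a)
E
```

```text
time: 17.85
ee_pos: [0.6513, 0.0794, 0.1898]
eef_rot: [0.466, 0.532, -0.468, 0.53]
ft_force: [0.3, -1.3, -2.6]
width: 0.0358
time: 18.25
ee_pos: [0.6491, 0.0738, 0.0782]
eef_rot: [0.466, 0.531, -0.471, 0.528]
ft_force: [-0.4, -0.1, -1.8]
width: 0.0357
shift [ 0.081  0.016 -0.013] turn [0.001 0.001 0.005] deg 0.5
```

```bash
python3 -m pendant '0 0 0 0 0 0;.04 0 0 0 0 0;.085 0 0 0 0 0;.085 0 0 0 0 0;.085 0 0 0 0 0;.085 0 0 0 0 0' 
python3 -m pendant '0 0 0 0 0 0;0 0 0 0 0 0;0 0 0 0 0 0;0 0 0 0 0 0;0 0 0 0 0 0;0 0 0 0 0 0' .3
python3 -m pendant '-.1 0 0 0 0 0;-.3 0 0 0 0 0;-.5 0 0 0 0 0;-.5 0 0 0 0 0;-.5 0 0 0 0 0' 1
python3 - <<'E'
from h import *
switches()
to([.421,-.2845,.17],yaw=np.radians(84.5))
E
```

```text
time: 18.85
ee_pos: [0.6526, 0.0764, 0.062]
eef_rot: [0.468, 0.53, -0.468, 0.53]
ft_force: [-0.2, 0.5, -2.7]
width: 0.0357
time: 19.45
ee_pos: [0.6523, 0.0763, 0.0616]
eef_rot: [0.468, 0.53, -0.468, 0.53]
ft_force: [0.0, -0.2, -0.2]
width: 0.0565
time: 19.95
ee_pos: [0.6529, 0.0764, 0.1878]
eef_rot: [0.469, 0.53, -0.467, 0.531]
ft_force: [0.1, 1.1, -0.4]
width: 0.0847
side 410 [ 419.1 -285.2] [36.  79.8] 84.5
top 239 [ 421.4 -283.4] [37.2 79.7] 83.6
shift [ 0.063 -1.095  1.318] turn [-0.9   -0.001  0.001] deg 77.4
```

```bash
python3 -m pendant '0 -.7 .8 -.9 0 0;0 -.7 .8 -.9 0 0;0 -.7 .8 -.9 0 0;0 -.7 .8 -.9 0 0;0 -.7 .8 -.9 0 0;0 -.7 .8 -.9 0 0;0 -.7 .8 -.9 0 0;0 -.7 .8 -.9 0 0'
python3 - <<'E'
from h import *
to([.4205,-.2845,.17],yaw=np.radians(84.5))
p,d=vision.camera("top")
cv2.imwrite("pics/t1.png",cv2.resize(p[165:290,165:460],None,fx=2.7,fy=2.7,interpolation=cv2.INTER_CUBIC))
E
```

```text
time: 20.85
ee_pos: [0.5024, -0.1442, 0.1854]
eef_rot: [0.085, 0.703, -0.085, 0.701]
ft_force: [-0.4, -0.2, -0.7]
width: 0.0871
shift [ 0.062 -0.623 -0.184] turn [-0.097 -0.001 -0.   ] deg 8.3
```

View pics/t1.png

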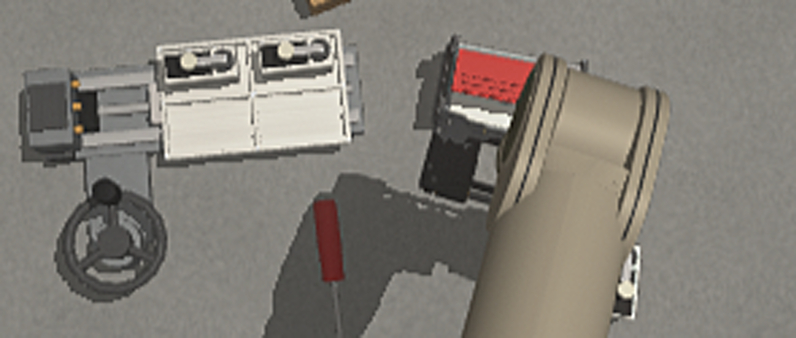

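```bash
python3 -m pendant '0 -.623 -.184 -.097 0 0;0 -.623 -.184 -.097 0 0;0 -.623 -.184 -.097 0 0;0 -.623 -.184 -.097 0 0;0 -.623 -.184 -.097 0 0;0 -.623 -.184 -.097 0 0'
python3 - <<'E'
from h import *
switches()
to([.4205,-.2845,.0125],yaw=np.radians(84.5))
E
```

```text
time: 21.5
ee_pos: [0.4213, -0.2825, 0.1859]
eef_rot: [0.036, 0.707, -0.036, 0.706]
ft_force: [-0.4, 1.0, -0.1]
width: 0.087
side 416 [ 419.4 -285.3] [36.6 80.7] 83.0
top 72 [ 390.2 -280.9] [17.3 38.5] 1.9
shift [ 0.694 -0.011 -0.004] turn [-0.002 -0.001 -0.   ] deg 0.2
```

```bash
python3 -m pendant '.3 -.01 0 0 0 0;.5 -.01 0 0 0 0;.5 -.01 0 0 0 0;.694 -.01 0 0 0 0;.694 -.01 0 0 0 0;.694 -.01 0 0 0 0' 1 30
python3 -m pendant '0 0 0 0 0 0;0 0 0 0 0 0;0 0 0 0 0 0;0 0 0 0 0 0;0 0 0 0 0 0;0 0 0 0 0 0;0 0 0 0 0 0;0 0 0 0 0 0' -1 30
python3 -m pendant '0 0 0 0 0 0;0 0 0 0 0 0;0 0 0 0 0 0' 
python3 -m pendant '-.1 0 0 0 0 0;-.4 0 0 0 0 0;-.7 0 0 0 0 0;-.72 0 0 0 0 0;-.72 0 0 0 0 0;-.72 0 0 0 0 0'
python3 -m pendant '0 0 0 .9 0 0;0 .3 .3 .9 0 0;0 .6 .4 .9 0 0;0 .8 .6 .9 0 0;0 .8 .6 .9 0 0;0 .8 .6 .9 0 0;0 .8 .6 .9 0 0;0 .8 .6 .9 0 0'
python3 - <<'E'
from h import *
a=np.radians(6.9)
to([.589,.07,.19],yaw=a)
E
```

```text
time: 22.2
ee_pos: [0.4207, -0.2856, 0.0132]
eef_rot: [0.035, 0.707, -0.035, 0.705]
ft_force: [0.1, -0.3, 0.4]
width: 0.0871
time: 23.0
ee_pos: [0.4206, -0.2861, 0.013]
eef_rot: [0.036, 0.706, -0.036, 0.706]
ft_force: [-0.3, 1.5, 1.8]
width: 0.0357
time: 23.3
ee_pos: [0.4207, -0.2861, 0.013]
eef_rot: [0.036, 0.706, -0.035, 0.706]
ft_force: [-0.2, 1.2, 2.1]
width: 0.0358
time: 23.9
ee_pos: [0.4213, -0.2862, 0.1936]
eef_rot: [0.036, 0.705, -0.035, 0.707]
ft_force: [0.1, 0.4, -4.2]
width: 0.0357
time: 24.7
ee_pos: [0.5898, -0.1003, 0.1895]
eef_rot: [0.426, 0.564, -0.429, 0.562]
ft_force: [-0.0, -1.7, -3.2]
width: 0.0359
shift [-0.003  0.18  -0.657] turn [0.101 0.    0.003] deg 8.7
```

```bash
python3 -m pendant '0 .18 -.657 .1 0 0;0 .175 -.657 .1 0 0;0 .175 -.657 .1 0 0;0 .175 -.657 .1 0 0;0 .175 -.657 .1 0 0;0 .175 -.657 .1 0 0' 
python3 -m pendant '.2 0 0 0 0 0;.35 0 0 0 0 0;.44 0 0 0 0 0;.44 0 0 0 0 0;.44 0 0 0 0 0;.44 0 0 0 0 0'
python3 - <<'E'
from h import *
a=np.radians(6.9)
to([.588,.07,.058],yaw=a)
p,d=vision.camera("side")
cv2.imwrite("pics/s2.png",cv2.resize(p[130:260,180:350],None,fx=4,fy=4,interpolation=cv2.INTER_CUBIC))
E
```

```text
time: 25.3
ee_pos: [0.5865, 0.0675, 0.1908]
eef_rot: [0.466, 0.531, -0.469, 0.53]
ft_force: [-0.8, -0.4, -1.8]
width: 0.0358
time: 25.9
ee_pos: [0.5884, 0.0668, 0.0844]
eef_rot: [0.468, 0.53, -0.467, 0.531]
ft_force: [0.5, 0.2, -2.4]
width: 0.0358
shift [ 0.106 -0.    -0.013] turn [ 0.003  0.    -0.001] deg 0.3
```

View pics/s2.png

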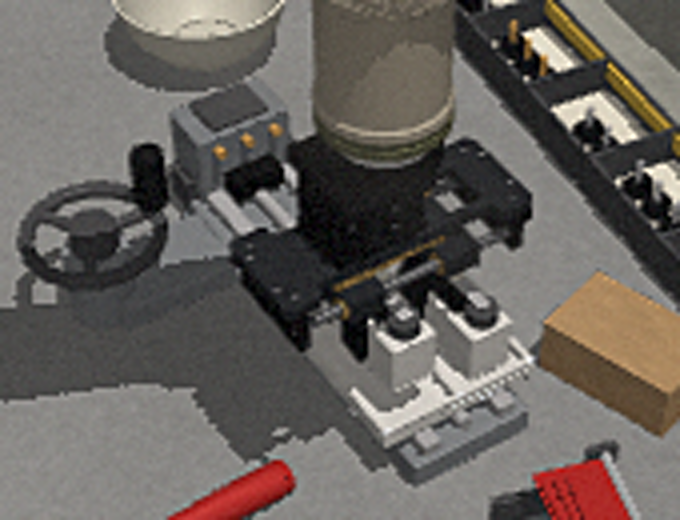

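```bash
python3 -m pendant '.05 0 -.012 0 0 0;.104 0 -.012 0 0 0;.104 0 -.012 0 0 0;.104 0 -.012 0 0 0;.104 0 -.012 0 0 0' 
python3 -m pendant '0 0 0 0 0 0;0 0 0 0 0 0;0 0 0 0 0 0;0 0 0 0 0 0;0 0 0 0 0 0' .15
python3 -m pendant '-.1 0 0 0 0 0;-.3 0 0 0 0 0;-.5 0 0 0 0 0;-.5 0 0 0 0 0;-.5 0 0 0 0 0'
python3 - <<'E'
from h import *
a=np.radians(6.9)
for n in("top","side"):
    p,d,W=shot(n)
    m=(W[...,2]>.108)&(W[...,2]<.14)&(abs(W[...,0]-.495)<.05)&(abs(W[...,1]-.267)<.05)
    print(n,m.sum(),rect(W[m][:,:2]) if m.sum()>5 else'')
    m=(W[...,2]>.055)&(W[...,2]<.105)&(abs(W[...,0]-.445)<.07)&(abs(W[...,1]-.265)<.07)
    print(n,m.sum(),rect(W[m][:,:2]) if m.sum()>5 else'', cv2.minEnclosingCircle((W[m][:,:2]*1000).astype(np.float32)))
    cv2.imwrite(f"pics/{n}3.png",p)
E
```

```text
time: 26.45
ee_pos: [0.5867, 0.0706, 0.0565]
eef_rot: [0.467, 0.531, -0.468, 0.53]
ft_force: [-0.1, 0.1, -2.7]
width: 0.0359
time: 26.95
ee_pos: [0.5871, 0.0707, 0.0571]
eef_rot: [0.468, 0.53, -0.468, 0.53]
ft_force: [-0.5, 0.1, 0.5]
width: 0.0496
time: 27.45
ee_pos: [0.5876, 0.0709, 0.183]
eef_rot: [0.468, 0.53, -0.467, 0.531]
ft_force: [-0.5, -0.2, -0.9]
width: 0.05
top 79 (array([494.8, 269. ]), array([23.9, 23.2]), 83.8)
top 732 (array([445.1, 262.9]), array([107.1, 109.9]), 19.1) ((446.4037780761719, 263.00018310546875), 55.84005355834961)
side 86 (array([493.4, 266.3]), array([23.6, 22.4]), 6.0)
side 645 (array([443.7, 259.1]), array([106., 109.]), 33.2) ((446.8985290527344, 261.2270202636719), 57.74614715576172)
```

Run:
```python
from h import *
to([.4945,.2675,.19],yaw=np.radians(6.9))
```

```text
shift [-0.036 -0.266 -0.826] turn [ 0.004 -0.     0.001] deg 0.3
```

View pics/side3.png

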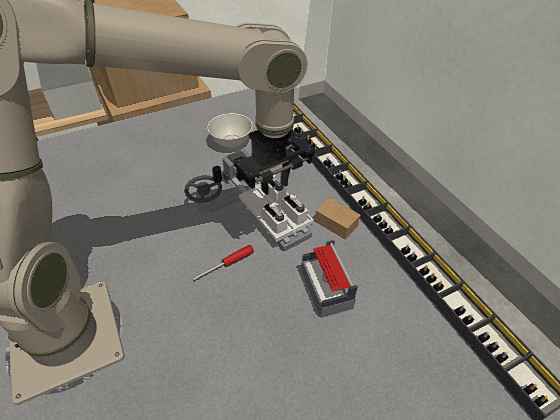

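```bash
python3 -m pendant '-.05 -.266 -.826 0 0 0;-.05 -.266 -.826 0 0 0;-.05 -.266 -.826 0 0 0;-.05 -.266 -.826 0 0 0;-.05 -.266 -.826 0 0 0;-.05 -.266 -.826 0 0 0;-.05 -.266 -.826 0 0 0' .15
python3 - <<'E'
from h import *
to([.4945,.2675,.099],yaw=np.radians(6.9))
E
```

```text
time: 28.25
ee_pos: [0.4948, 0.2665, 0.1935]
eef_rot: [0.467, 0.53, -0.468, 0.531]
ft_force: [0.8, -0.2, -0.1]
width: 0.0501
shift [ 0.378 -0.    -0.005] turn [0.004 0.001 0.001] deg 0.3
```

```bash
python3 -m pendant '.1 0 -.004 0 0 0;.2 0 -.004 0 0 0;.3 0 -.004 0 0 0;.378 0 -.004 0 0 0;.378 0 -.004 0 0 0;.378 0 -.004 0 0 0'
python3 -m pendant '0 0 0 0 0 0;0 0 0 0 0 0;0 0 0 0 0 0;0 0 0 0 0 0;0 0 0 0 0 0;0 0 0 0 0 0;0 0 0 0 0 0' -1 12
python3 -m pendant '0 -.0152 .0765 0 0 0;0 -.0586 .1414 0 0 0;0 -.1235 .1848 0 0 0;0 -.2 .2 0 0 0;0 -.2 .2 0 0 0'
```

```text
time: 28.85
ee_pos: [0.4957, 0.2666, 0.1002]
eef_rot: [0.468, 0.53, -0.469, 0.53]
ft_force: [-0.2, 0.2, 0.0]
width: 0.0498
time: 29.55
ee_pos: [0.4951, 0.2684, 0.1004]
eef_rot: [0.468, 0.531, -0.467, 0.53]
ft_force: [-1.8, -0.7, 5.5]
width: 0.0258
time: 30.05
ee_pos: [0.4506, 0.2124, 0.1004]
eef_rot: [0.468, 0.531, -0.467, 0.53]
ft_force: [-0.2, -1.3, 1.8]
width: 0.0253
```

```bash
python3 -m pendant '0 -.0765 -.0152 0 0 0;0 -.1414 -.0586 0 0 0;0 -.1848 -.1235 0 0 0;0 -.2 -.2 0 0 0;0 -.2 -.2 0 0 0'
python3 -m pendant '0 .0152 -.0765 0 0 0;0 .0586 -.1414 0 0 0;0 .1235 -.1848 0 0 0;0 .2 -.2 0 0 0;0 .2765 -.1848 0 0 0;0 .3414 -.1414 0 0 0;0 .3848 -.0765 0 0 0;0 .4 0 0 0 0'
python3 - <<'E'
from h import *
p,d,W=shot("side")
cv2.imwrite("pics/s4.png",cv2.resize(p[130:260,180:350],None,fx=4,fy=4,interpolation=cv2.INTER_CUBIC))
E
```

```text
time: 30.55
ee_pos: [0.3954, 0.2585, 0.1003]
eef_rot: [0.467, 0.531, -0.466, 0.531]
ft_force: [-2.1, 0.5, 6.3]
width: 0.0258
time: 31.35
ee_pos: [0.4955, 0.2679, 0.0999]
eef_rot: [0.467, 0.531, -0.468, 0.53]
ft_force: [-12.8, -0.7, 10.9]
width: 0.0255
```

View pics/s4.png

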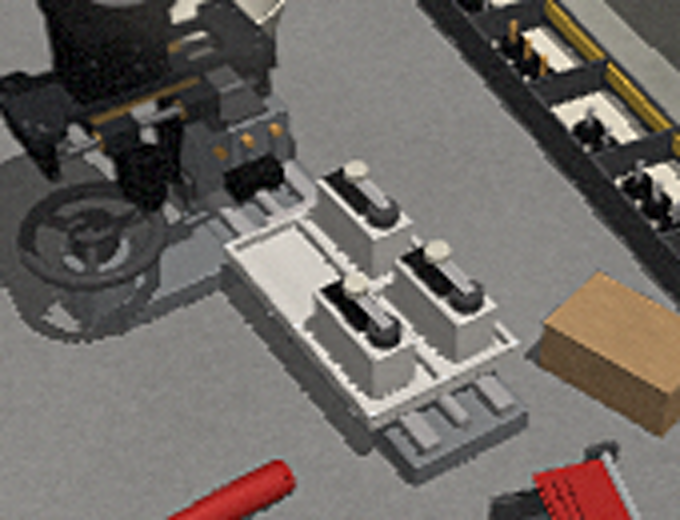

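Run:
```python
from h import *
a=np.radians(6.9);ex=np.array([np.cos(a),np.sin(a)]);ey=np.array([-ex[1],ex[0]])
def prof(n,p,W,rng):
    u=W[...,:2]@ex-.6246;v=W[...,:2]@ey
    m=(abs(u)<.006)&(v>rng[0])&(v<rng[1])&(W[...,2]>-.01)
    o=np.argsort(v[m]);print(n,[(round(b*1000),round(z*1000),int(g)) for b,z,g in zip(v[m][o],W[m][:,2][o],p[m].mean(1)[o])][::3])
W=cloud("top",np.load("pics/top0.npy"));prof("top0",cv2.imread("pics/top0.png"),W,(.14,.30))
W=cloud("side",np.load("pics/side0.npy"));prof("side0",cv2.imread("pics/side0.png"),W,(.14,.30))
p,d,W=shot("top");prof("top",p,W,(.14,.30))
p,d,W=shot("side");prof("side",p,W,(.14,.30))
```

```text
top0 [(142, 51, 130), (143, 46, 191), (145, 43, 193), (148, 48, 208), (150, 56, 179), (152, 43, 140), (154, 53, 179), (157, 45, 178), (160, 48, 186), (161, 41, 185), (165, 35, 82), (168, 35, 134), (169, 28, 84), (171, 34, 148), (173, 40, 167), (177, 33, 133), (180, 37, 149), (181, 28, 158), (183, 32, 135), (186, 32, 154), (188, 38, 149), (189, 35, 133), (192, 31, 118), (195, 32, 115), (197, 22, 75), (198, 33, 164), (200, 43, 137), (202, 29, 83), (204, 34, 165), (207, 37, 165), (210, 38, 165), (212, 37, 133), (216, 35, 133), (216, 33, 156), (219, 35, 165), (222, 21, 129), (222, 35, 87), (223, 51, 32), (225, 52, 40), (229, 48, 42), (231, 51, 42), (233, 44, 42), (235, 49, 40), (236, 78, 150), (237, 52, 42), (238, 48, 41), (239, 75, 126), (241, 50, 37), (242, 75, 60), (243, 88, 75), (243, 86, 65), (245, 90, 123), (248, 91, 65), (250, 95, 73), (251, 89, 73), (254, 90, 72), (257, 93, 73), (258, 97, 75), (260, 88, 76), (262, 90, 72), (265, 94, 74), (268, 91, 74), (268, 91, 75), (272, 88, 75), (273, 95, 72), (277, 93, 75), (279, 92, 71), (281, 88, 73), (283, 91, 74), (286, 89, 69), (289, 86,
[... 1135 characters left out ...]
58), (201, 17, 44)]
side [(142, 52, 203), (145, 54, 205), (150, 42, 127), (153, 41, 221), (154, 48, 80), (159, 48, 100), (161, 54, 209), (163, 54, 193), (168, 52, 218), (176, 47, 178), (177, 49, 175), (190, 41, 163), (200, 35, 162), (206, 35, 167), (210, 36, 170), (214, 31, 118), (220, 51, 13), (222, 46, 17), (223, 44, 9), (223, 39, 15), (225, 52, 30), (228, 50, 21), (231, 52, 26), (235, 74, 98), (237, 49, 21), (238, 76, 113), (239, 57, 86), (240, 79, 74), (241, 83, 81), (241, 79, 86), (242, 70, 63), (243, 65, 63), (243, 64, 88), (244, 56, 79), (244, 72, 61), (245, 58, 66), (246, 91, 79), (248, 90, 52), (249, 91, 58), (252, 91, 72), (255, 93, 67), (262, 92, 74), (266, 94, 77), (274, 89, 71)]
```

```bash
A='x'; python3 -m pendant '0 -.0152 .0765 0 0 0;0 -.0586 .1414 0 0 0;0 -.1235 .1848 0 0 0;0 -.2 .2 0 0 0;0 -.2765 .1848 0 0 0;0 -.3414 .1414 0 0 0;0 -.3848 .0765 0 0 0;0 -.4 0 0 0 0'
python3 -m pendant '0 .0152 -.0765 0 0 0;0 .0586 -.1414 0 0 0;0 .1235 -.1848 0 0 0;0 .2 -.2 0 0 0;0 .2765 -.1848 0 0 0;0 .3414 -.1414 0 0 0;0 .3848 -.0765 0 0 0;0 .4 0 0 0 0'
python3 -m pendant '0 -.0152 .0765 0 0 0;0 -.0586 .1414 0 0 0;0 -.1235 .1848 0 0 0;0 -.2 .2 0 0 0;0 -.2765 .1848 0 0 0;0 -.3414 .1414 0 0 0;0 -.3848 .0765 0 0 0;0 -.4 0 0 0 0'
python3 - <<'E'
from h import *
a=np.radians(6.9);ex=np.array([np.cos(a),np.sin(a)]);ey=np.array([-ex[1],ex[0]])
p,d,W=shot("side")
u=W[...,:2]@ex-.6246;v=W[...,:2]@ey
m=(abs(u)<.006)&(v>.17)&(v<.23)&(W[...,2]>-.01)
o=np.argsort(v[m]);print([(round(b*1000),round(z*1000),int(g)) for b,z,g in zip(v[m][o],W[m][:,2][o],p[m].mean(1)[o])][::3])
E
```

```text
time: 32.3
ee_pos: [0.3954, 0.2558, 0.1002]
eef_rot: [0.468, 0.531, -0.468, 0.53]
ft_force: [10.3, 0.7, -2.4]
width: 0.0256
time: 33.1
ee_pos: [0.4954, 0.2684, 0.0997]
eef_rot: [0.467, 0.531, -0.468, 0.53]
ft_force: [-12.9, -0.7, 12.0]
width: 0.0257
time: 33.9
ee_pos: [0.3954, 0.2563, 0.1]
eef_rot: [0.468, 0.531, -0.468, 0.53]
ft_force: [11.0, -0.2, -4.5]
width: 0.0256
[(171, 54, 214), (177, 43, 217), (182, 49, 220), (183, 50, 74), (186, 51, 165), (189, 51, 77), (191, 49, 161), (194, 53, 193), (198, 51, 180), (204, 47, 187), (220, 47, 16), (221, 37, 87), (222, 42, 14), (222, 38, 12), (223, 52, 29), (225, 42, 14), (225, 53, 23), (230, 52, 26)]
```

```bash
python3 -m pendant '0 .0152 -.0765 0 0 0;0 .0586 -.1414 0 0 0;0 .1235 -.1848 0 0 0;0 .2 -.2 0 0 0;0 .2765 -.1848 0 0 0;0 .3414 -.1414 0 0 0;0 .3848 -.0765 0 0 0;0 .396 0 0 0 0'
python3 -m pendant '0 -.0152 .0765 0 0 0;0 -.0586 .1414 0 0 0;0 -.0586 .1414 0 0 0'
python3 - <<'E'
from h import *
a=np.radians(6.9);ex=np.array([np.cos(a),np.sin(a)]);ey=np.array([-ex[1],ex[0]])
v0=[]
for i in range(1):
    p,d,W=shot("side")
    u=W[...,:2]@ex-.6246;v=W[...,:2]@ey
    m=(abs(u)<.012)&(v>.2)&(v<.24)&(W[...,2]>.034)
    o=np.argsort(v[m]);print([(round(b*1000),round(z*1000),int(g)) for b,z,g in zip(v[m][o],W[m][:,2][o],p[m].mean(1)[o])][::3])
cv2.imwrite("pics/s5.png",cv2.resize(p[140:200,215:290],None,fx=8,fy=8,interpolation=cv2.INTER_CUBIC))
E
```

```text
time: 34.75
ee_pos: [0.4951, 0.269, 0.0995]
eef_rot: [0.467, 0.531, -0.468, 0.531]
ft_force: [-6.6, 1.4, 6.9]
width: 0.0257
time: 35.05
ee_pos: [0.4833, 0.2303, 0.0997]
eef_rot: [0.468, 0.531, -0.468, 0.529]
ft_force: [0.9, -1.2, 1.2]
width: 0.0257
[(200, 43, 174), (201, 45, 181), (202, 52, 177), (202, 50, 129), (204, 49, 172), (205, 51, 195), (208, 49, 209), (212, 48, 181), (214, 49, 193), (217, 48, 186), (219, 48, 91), (222, 46, 19), (223, 44, 89), (223, 50, 16), (224, 51, 12), (225, 51, 16), (228, 48, 19), (230, 52, 23), (231, 50, 13), (233, 75, 99), (235, 81, 135), (236, 46, 18), (236, 48, 14), (236, 47, 20), (239, 48, 11), (239, 57, 85), (240, 85, 79)]
```

View pics/s5.png

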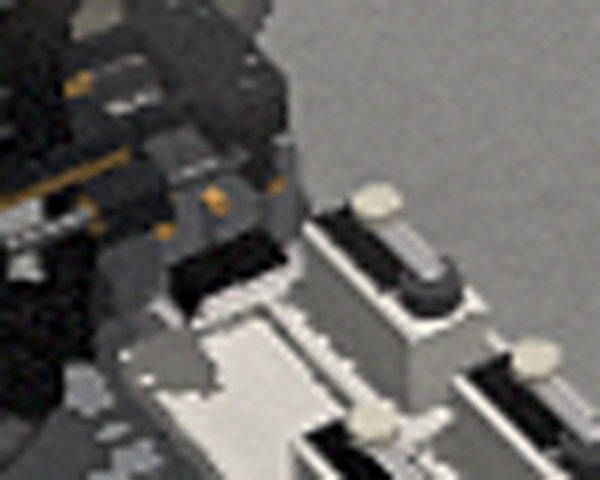

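```bash
python3 -m pendant '0 -.0267 .0224 0 0 0;0 -.0569 .0399 0 0 0;0 -.0569 .0399 0 0 0'
python3 -m pendant '0 -.0165 .0067 0 0 0;0 -.0327 .0119 0 0 0;0 -.0327 .0119 0 0 0'
python3 -m pendant '0 -.017 .004 0 0 0;0 -.0344 .006 0 0 0;0 -.0344 .006 0 0 0'
```

```text
time: 35.4
ee_pos: [0.4699, 0.2191, 0.0997]
eef_rot: [0.467, 0.531, -0.468, 0.53]
ft_force: [-0.3, -1.0, -2.7]
width: 0.0259
time: 35.7
ee_pos: [0.4624, 0.2156, 0.0997]
eef_rot: [0.467, 0.531, -0.468, 0.53]
ft_force: [-1.0, 0.4, -4.4]
width: 0.0259
time: 36.0
ee_pos: [0.454, 0.2133, 0.0998]
eef_rot: [0.467, 0.531, -0.468, 0.53]
ft_force: [-0.4, 3.5, -6.9]
width: 0.0255
```

```bash
python3 -m pendant '0 -.0174 .0008 0 0 0;0 -.0174 .0008 0 0 0'
python3 -m pendant '0 -.0174 -.0008 0 0 0;0 -.0174 -.0008 0 0 0'
python3 -c "
from h import *
a=np.radians(6.9);ex=np.array([np.cos(a),np.sin(a)]);ey=np.array([-ex[1],ex[0]])
p,d,W=shot('side')
u=W[...,:2]@ex-.6246;v=W[...,:2]@ey
m=(abs(u)<.012)&(v>.206)&(v<.232)&(W[...,2]>.034)
o=np.argsort(v[m]);print([(round(b*1000),round(z*1000),int(g)) for b,z,g in zip(v[m][o],W[m][:,2][o],p[m].mean(1)[o])][::3])
"
```

```text
time: 36.2
ee_pos: [0.4499, 0.2127, 0.0998]
eef_rot: [0.467, 0.531, -0.467, 0.53]
ft_force: [-2.0, 5.6, -8.3]
width: 0.0256
time: 36.4
ee_pos: [0.4456, 0.2124, 0.0998]
eef_rot: [0.468, 0.531, -0.467, 0.53]
ft_force: [-1.5, 5.7, -8.8]
width: 0.0258
[(206, 44, 126), (207, 52, 210), (214, 49, 192), (216, 49, 191), (217, 50, 188), (220, 48, 93), (222, 48, 92), (223, 48, 10), (225, 47, 19), (226, 50, 13), (227, 52, 28), (228, 53, 23), (230, 48, 15), (232, 50, 26)]
```

```bash
python3 -m pendant '0 -.0173 -.004 0 0 0;0 -.0173 -.004 0 0 0'
python3 -m pendant '0 -.0171 -.0038 0 0 0;0 -.0171 -.0038 0 0 0'
python3 -m pendant '0 -.0166 -.0053 0 0 0;0 -.0166 -.0053 0 0 0'
```

```text
time: 36.65
ee_pos: [0.4413, 0.2127, 0.0998]
eef_rot: [0.468, 0.531, -0.467, 0.53]
ft_force: [-0.4, 5.5, -9.8]
width: 0.0254
time: 36.85
ee_pos: [0.4371, 0.2131, 0.0998]
eef_rot: [0.468, 0.531, -0.467, 0.53]
ft_force: [-0.7, 5.2, -10.5]
width: 0.0254
time: 37.05
ee_pos: [0.4329, 0.214, 0.0999]
eef_rot: [0.468, 0.531, -0.467, 0.53]
ft_force: [0.4, 6.4, -11.8]
width: 0.0257
```

```bash
python3 -m pendant '0 -.0161 -.008 0 0 0;0 -.0161 -.008 0 0 0'
python3 -m pendant '0 -.0155 -.0085 0 0 0;0 -.0155 -.0085 0 0 0'
python3 -m pendant '0 -.0147 -.0094 0 0 0;0 -.0147 -.0094 0 0 0'
python3 -c "
from h import *
p,d,W=shot('side')
cv2.imwrite('pics/s6.png',cv2.resize(p[140:200,215:290],None,fx=8,fy=8,interpolation=cv2.INTER_CUBIC))
"
```

```text
time: 37.25
ee_pos: [0.4287, 0.2153, 0.0998]
eef_rot: [0.468, 0.531, -0.467, 0.53]
ft_force: [2.0, 6.3, -11.8]
width: 0.0253
time: 37.45
ee_pos: [0.4248, 0.2169, 0.0998]
eef_rot: [0.468, 0.53, -0.467, 0.531]
ft_force: [2.0, 5.5, -12.0]
width: 0.0257
time: 37.65
ee_pos: [0.4216, 0.2185, 0.0999]
eef_rot: [0.468, 0.53, -0.467, 0.531]
ft_force: [6.0, 4.1, -15.8]
width: 0.0253
```

View pics/s6.png

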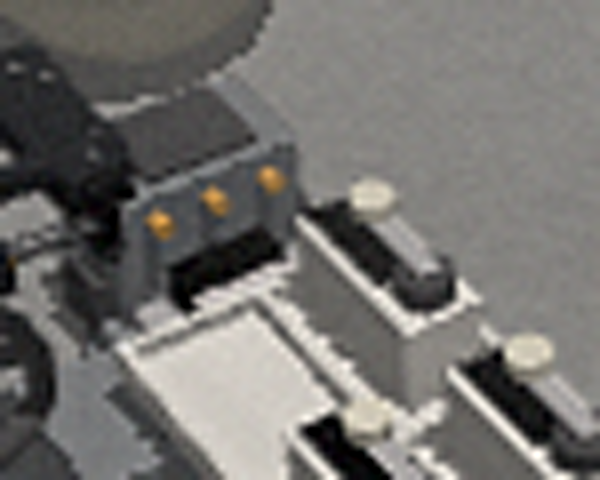

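```bash
python3 -m pendant '0 -.0138 -.0107 0 0 0;0 -.0138 -.0107 0 0 0'
python3 -m pendant '0 0 0 0 0 0;0 0 0 0 0 0'
```

```text
time: 37.9
ee_pos: [0.4187, 0.2201, 0.1]
eef_rot: [0.469, 0.529, -0.467, 0.531]
ft_force: [10.6, 3.4, -17.5]
width: 0.0258
time: 38.1
ee_pos: [0.4189, 0.22, 0.1]
eef_rot: [0.469, 0.529, -0.467, 0.531]
ft_force: [9.9, 3.0, -18.1]
width: 0.0256
```

```bash
python3 -m pendant '0 -.0129 -.0119 0 0 0;0 -.0129 -.0119 0 0 0'
python3 -m pendant '0 -.0118 -.0129 0 0 0;0 -.0118 -.0129 0 0 0'
python3 -c "
from h import *
p0,_=pose();o=p0[:2]-[.4448,.2615];print(np.hypot(*o),-np.degrees(np.arctan2(o[1],o[0]))+6.9)"
```

```text
time: 38.3
ee_pos: [0.416, 0.2219, 0.1001]
eef_rot: [0.469, 0.528, -0.467, 0.532]
ft_force: [13.9, 0.0, -18.4]
width: 0.0254
time: 38.5
ee_pos: [0.4137, 0.2243, 0.1005]
eef_rot: [0.47, 0.528, -0.467, 0.532]
ft_force: [16.8, -1.5, -16.3]
width: 0.0257
0.04846695722065008 136.74749676535174
```

```bash
python3 -m pendant '0 0 0 0 0 0;0 0 0 0 0 0;0 0 0 0 0 0;0 0 0 0 0 0;0 0 0 0 0 0' .2
python3 -m pendant '-.1 0 0 0 0 0;-.25 0 0 0 0 0;-.4 0 0 0 0 0;-.4 -.4 .4 0 0 0;-.4 -.4 .4 0 0 0;-.4 -.4 .4 0 0 0'
python3 - <<'E'
from h import *
a=np.radians(6.9);ex=np.array([np.cos(a),np.sin(a)]);ey=np.array([-ex[1],ex[0]])
for n in("top","side"):
    p,d,W=shot(n)
    m=(W[...,2]>.108)&(W[...,2]<.14)&(abs(W[...,0]-.43)<.06)&(abs(W[...,1]-.24)<.05)
    if m.sum()>20:
        c=np.array(rect(W[m][:,:2])[0])/1e3;o=c-[.4448,.2615];print(n,m.sum(),c,np.hypot(*o),-np.degrees(np.arctan2(o[1],o[0]))+6.9)
    u=W[...,:2]@ex-.6246;v=W[...,:2]@ey
    m=(abs(u)<.015)&(v>.2)&(v<.234)&(W[...,2]>.034)
    o=np.argsort(v[m]);print([(round(b*1000),round(z*1000),int(g)) for b,z,g in zip(v[m][o],W[m][:,2][o],p[m].mean(1)[o])][::3])
cv2.imwrite("pics/s7.png",cv2.resize(p[140:220,180:290],None,fx=7,fy=7,interpolation=cv2.INTER_CUBIC))
E
```

```text
time: 39.0
ee_pos: [0.4106, 0.2257, 0.1003]
eef_rot: [0.468, 0.53, -0.468, 0.53]
ft_force: [0.6, 0.4, -0.7]
width: 0.0507
time: 39.6
ee_pos: [0.3259, 0.1162, 0.1998]
eef_rot: [0.467, 0.529, -0.469, 0.531]
ft_force: [-71.9, 2.5, 40.8]
width: 0.0525
top 74 [0.4247 0.2176] 0.048282709120346615 121.5010905661218
[(200, 37, 209), (201, 44, 204), (202, 44, 108), (202, 48, 135), (204, 41, 212), (205, 51, 144), (205, 48, 166), (206, 38, 164), (207, 54, 194), (208, 52, 210), (208, 48, 233), (208, 52, 210), (210, 53, 163), (211, 50, 192), (212, 43, 117), (213, 49, 110), (214, 47, 175), (214, 42, 174), (216, 51, 181), (217, 52, 181), (217, 44, 178), (218, 52, 188), (219, 51, 192), (220, 53, 194), (221, 44, 192), (222, 52, 63), (222, 53, 75), (223, 52, 55), (224, 56, 38), (225, 52, 35), (226, 47, 35), (226, 50, 38), (227, 56, 43), (229, 50, 45), (229, 46, 43), (231, 53, 45), (231, 53, 43), (232, 45, 44), (233, 53, 41), (234, 50, 42)]
side 99 [0.4229 0.2152] 0.05121816084163897 122.21425036231255
[(200, 42, 137), (201, 45, 217), (202, 43, 218), (203, 53, 117), (204, 44, 209), (204, 43, 125), (205, 45, 178), (206, 46, 184), (207, 45, 136), (208, 50, 188), (209, 51, 231), (210, 50, 106), (215, 49, 201), (219, 47, 190), (219, 47, 195), (221, 45, 186), (221, 47, 188), (223, 46, 190), (224, 48, 32), (225, 48, 20), (226, 52, 15), (229, 48, 12), (229, 48, 15), (230, 48, 9), (231, 79, 92), (233, 50, 24), (234, 50, 26)]
```

View pics/s7.png

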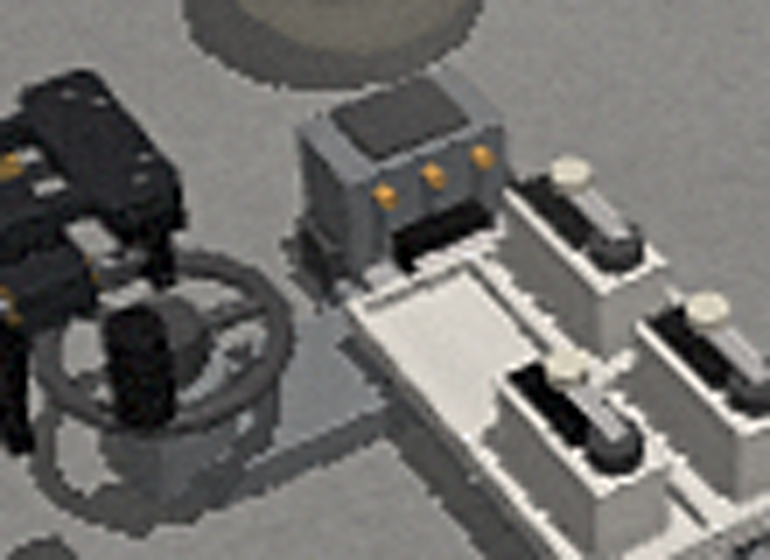

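```bash
python3 -c "
from h import *
s=r.read_state();print({k:np.round(v,3).tolist() for k,v in s.items()})"
```

```text
{'time': 39.7, 'joint_positions': [-1.368, -0.498, 0.686, 2.176, 0.317, 1.384, -0.688], 'joint_vel': [-0.095, -0.013, 0.055, -0.084, -0.044, -0.08, 0.014], 'joint_torque': [2.653, 2.579, -12.156, -35.842, 0.632, 1.149, -0.273], 'ee_pos': [0.324, 0.113, 0.197], 'eef_rot': [0.465, 0.528, -0.472, 0.53], 'ft_force': [1.532, 0.258, 0.753], 'torque': [-0.02, 0.026, 0.033], 'width': 0.052}
```

```bash
python3 -m pendant '0 .5 0 0 0 0;0 .5 0 0 0 0;0 .5 0 0 0 0;0 .5 0 0 0 0' -1 10
python3 - <<'E'
from h import *
b=np.radians(-10);bx=np.array([np.cos(b),np.sin(b)]);by=np.array([-bx[1],bx[0]])
for n in("top","side"):
    p,d,W=shot(n);p=p.astype(int)
    R0=(abs(W[...,0]-.625)<.09)&(abs(W[...,1]+.157)<.11)
    red=R0&(p[...,2]>110)&(p[...,1]<80)&(W[...,2]>.08)&(W[...,2]<.12)
    redx=(red.astype(np.uint8));k,l,st,_=cv2.connectedComponentsWithStats(redx);i=1+np.argmax(st[1:,4]);red=l==i
    print(n,"red",red.sum(),rect(W[red][:,:2]),np.median(W[red][:,2]))
    q=W[red][:,:2];print(np.round([np.percentile(q@e,[1,99]) for e in(bx,by)],4))
    for z in((.008,.04),(.044,.056),(.06,.078),(.09,.108)):
        m=R0&(W[...,2]>z[0])&(W[...,2]<z[1]);q=W[m][:,:2];print(z,m.sum(),rect(q),np.round([np.percentile(q@e,[1,99]) for e in(bx,by)],4).tolist())
    wh=R0&(p.min(2)>170)&(W[...,2]>.06)&(W[...,2]<.092);print("paddle",wh.sum(),np.round(np.median(W[wh],0),4) if wh.sum() else '')
    cv2.imwrite(f"pics/{n}8.png",p)
i=cv2.resize(p[235:320,290:370].astype(np.uint8),None,fx=7,fy=7,interpolation=cv2.INTER_CUBIC);cv2.imwrite("pics/c8.png",i)
E
```

```text
time: 40.1
ee_pos: [0.4534, 0.1333, 0.2008]
eef_rot: [0.468, 0.528, -0.468, 0.532]
ft_force: [-0.8, 0.5, -0.8]
width: 0.0279
top red 655 (array([ 626.8, -158.8]), array([130.2,  45.4]), 80.2) 0.09934101892966139
[[ 0.6226  0.6667]
 [-0.1091  0.0157]]
(0.008, 0.04) 120 (array([ 617.3, -162.6]), array([196., 160.]), 82.8) [[0.5662, 0.7099], [-0.1472, 0.0441]]
(0.044, 0.056) 516 (array([ 623.3, -156.6]), array([148. ,  88.9]), 79.9) [[0.5972, 0.6713], [-0.1149, 0.0274]]
(0.06, 0.078) 108 (array([ 620.1, -157.6]), array([148.9,  78.1]), 80.3) [[0.5988, 0.672], [-0.1213, 0.0269]]
(0.09, 0.108) 866 (array([ 633.2, -159.9]), array([148.3,  60.1]), 80.4) [[0.6226, 0.6771], [-0.1176, 0.0238]]
paddle 0 
side red 800 (array([ 626.2, -159.8]), array([130.9,  47.7]), 80.0) 0.09931254132104136
[[ 0.6213  0.6675]
 [-0.1123  0.0148]]
(0.008, 0.04) 383 (array([ 586.6, -173.6]), array([ 74.7, 170.9]), 21.0) [[0.5949, 0.6825], [-0.1245, 0.02]]
(0.044, 0.056) 897 (array([ 621.5, -159.7]), array([149.3,  89.8]), 80.3) [[0.5956, 0.6755], [-0.1234, 0.0198]]
(0.06, 0.078) 230 (array([ 619.5, -158.9]), array([149. ,  82.4]), 81.1) [[0.5978, 0.679], [-0.1233, 0.025]]
(0.09, 0.108) 1049 (array([ 631.4, -160.5]), array([150. ,  60.2]), 80.1) [[0.6209, 0.6777], [-0.1215, 0.0221]]
paddle 0 [ WARN:0@3.216] global loadsave.cpp:1063 imwrite_ Unsupported depth image for selected encoder is fallbacked to CV_8U.
```

View pics/c8.png

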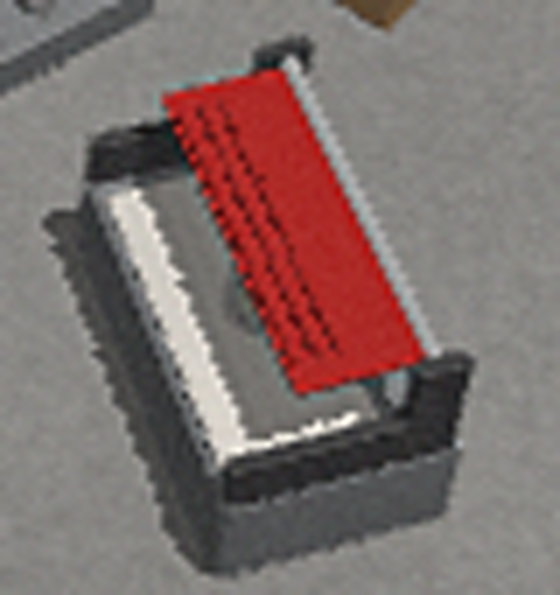

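```bash
cat >> h.py <<'E'
O=np.array([.6225,-.158]);_b=np.radians(-9.9);bx=np.array([np.cos(_b),np.sin(_b)]);by=np.array([-bx[1],bx[0]])
def box(x,y,z,s=60):
    s=np.radians(s);X=np.r_[np.cos(s)*bx,-np.sin(s)];Y=np.r_[by,0]
    to(np.r_[O+x*bx+y*by,z],Rt=R.from_matrix(np.c_[X,Y,np.cross(X,Y)]))
def where():
    p,q=pose();v=p[:2]-O;M=q.as_matrix();print("box",np.round([v@bx*1e3,v@by*1e3,p[2]*1e3],1),"slant",round(np.degrees(np.arcsin(-M[2,0])),1),"yerr",round(M[2,1],3),np.round(r.read_state()["joint_positions"],2))
E
python3 -c "
from h import *
where();box(-.1,-.043,.2)"
```

```text
box [-219.7  257.5  199.9] slant 89.9 yerr -0.0 [-1.57 -0.11  1.15  1.93  0.11  1.26 -0.33]
shift [0.002 0.105 1.29 ] turn [-0.828 -0.299  0.223] deg 78.0
```

```bash
python3 -m pendant '0 .1 .3 -.828 -.3 .223;0 .1 .5 -.828 -.3 .223;0 .1 .7 -.828 -.3 .223;0 .1 .9 -.828 -.3 .223;0 .1 .98 -.828 -.3 .223;0 .1 .98 -.828 -.3 .223;0 .1 .98 -.828 -.3 .223;0 .1 .98 -.828 -.3 .223'
python3 -c "
from h import *
where();box(-.1,-.043,.2)"
```

```text
time: 41.0
ee_pos: [0.5054, -0.1055, 0.2007]
eef_rot: [0.098, 0.513, -0.124, 0.844]
ft_force: [0.4, 0.1, -1.2]
width: 0.0005
box [-124.4   31.6  200.7] slant 62.9 yerr 0.038 [-0.96 -0.5   0.82  2.21  0.67  0.91  0.8 ]
shift [ 0.056 -0.281  0.127] turn [-0.095 -0.033  0.023] deg 8.9
```

```bash
python3 -m pendant '.03 -.15 .1 -.05 -.02 .01;.056 -.281 .127 -.095 -.033 .023;.056 -.281 .127 -.095 -.033 .023;.056 -.281 .127 -.095 -.033 .023;.056 -.281 .127 -.095 -.033 .023;.056 -.281 .127 -.095 -.033 .023'
python3 -c "
from h import *
where();box(-.07,-.043,.12)"
```

```text
time: 41.6
ee_pos: [0.5168, -0.1825, 0.1995]
eef_rot: [0.045, 0.499, -0.077, 0.862]
ft_force: [0.4, 0.8, -0.6]
width: 0.0003
box [-99.9 -42.3 199.5] slant 60.2 yerr 0.0 [-0.85 -0.49  0.94  2.19  0.6   0.78  1.2 ]
shift [ 0.335 -0.003 -0.054] turn [-0.003 -0.002  0.001] deg 0.3
```

```bash
python3 -m pendant '.15 0 -.02 0 0 0;.3 0 -.05 0 0 0;.335 0 -.054 0 0 0;.335 0 -.054 0 0 0;.335 0 -.054 0 0 0'
python3 -c "
from h import *
where();box(-.04,-.043,.07)"
```

```text
time: 42.1
ee_pos: [0.5465, -0.1881, 0.1203]
eef_rot: [0.044, 0.5, -0.077, 0.862]
ft_force: [0.0, -0.4, -0.4]
width: 0.0004
box [-69.7 -42.8 120.3] slant 60.2 yerr -0.001 [-1.11 -0.31  1.32  2.22  0.53  0.52  1.27]
shift [ 0.234 -0.     0.003] turn [-0.003 -0.003  0.002] deg 0.4
```

```bash
python3 -m pendant '.08 0 0 0 0 0;.16 0 0 0 0 0;.234 0 .003 0 0 0;.234 0 .003 0 0 0;.234 0 .003 0 0 0'
python3 -c "
from h import *
where();box(-.015,-.043,.07)
p,d=vision.camera('side');cv2.imwrite('pics/g1.png',cv2.resize(p[150:330,220:400],None,fx=3.2,fy=3.2,interpolation=cv2.INTER_CUBIC))"
```

```text
time: 42.6
ee_pos: [0.5669, -0.1813, 0.0869]
eef_rot: [0.047, 0.505, -0.066, 0.86]
ft_force: [-0.4, 1.4, 0.9]
width: 0.0007
box [-50.7 -32.5  86.9] slant 60.9 yerr 0.013 [-0.79  0.16  1.14  2.2  -0.58  0.43  2.19]
shift [ 0.128 -0.044  0.092] turn [ 0.002 -0.01  -0.011] deg 1.3
```

View pics/g1.png

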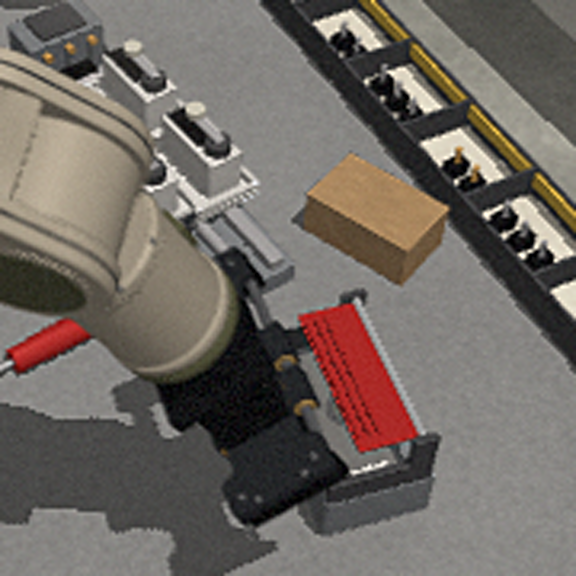

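```bash
python3 -m pendant '0 0 0 0 0 0;0 0 0 0 0 0;0 0 0 0 0 0'
python3 -c "
from h import *
where();box(-.045,-.043,.07)"
```

```text
time: 42.95
ee_pos: [0.5658, -0.1823, 0.0877]
eef_rot: [0.047, 0.505, -0.067, 0.859]
ft_force: [-0.2, 0.1, 0.4]
width: 0.0006
box [-51.7 -33.7  87.7] slant 60.9 yerr 0.013 [-0.79  0.16  1.15  2.2  -0.57  0.43  2.18]
shift [ 0.074 -0.038 -0.011] turn [ 0.001 -0.01  -0.01 ] deg 1.3
```

```bash
python3 -m pendant '.04 -.02 -.005 0 -.01 -.01;.074 -.038 -.011 0 -.01 -.01;.074 -.038 -.011 0 -.01 -.01;.074 -.038 -.011 0 -.01 -.01'
python3 -c "
from h import *
where();box(-.016,-.043,.07)"
```

```text
time: 43.35
ee_pos: [0.5707, -0.1929, 0.07]
eef_rot: [0.043, 0.499, -0.075, 0.863]
ft_force: [-0.9, 1.2, 0.7]
width: 0.0002
box [-45.1 -43.3  70. ] slant 60.0 yerr -0.001 [-0.66  0.21  1.02  2.2  -0.71  0.38  2.31]
shift [0.058 0.001 0.101] turn [ 0.001 -0.     0.   ] deg 0.1
```

```bash
python3 -m pendant '.03 0 .05 0 0 0;.058 0 .101 0 0 0;.058 0 .101 0 0 0;.058 0 .101 0 0 0'
python3 -c "
from h import *
where();box(-.0115,-.043,.098);box(0,-.043,.111)"
```

```text
time: 43.75
ee_pos: [0.5993, -0.1976, 0.0696]
eef_rot: [0.042, 0.499, -0.074, 0.862]
ft_force: [-1.4, 1.4, -1.3]
width: 0.0009
box [-16.1 -43.   69.6] slant 60.1 yerr -0.002 [-0.58  0.29  0.95  2.13 -0.79  0.42  2.36]
shift [-0.089 -0.     0.072] turn [ 0.001 -0.001  0.   ] deg 0.2
shift [-0.111 -0.     0.138] turn [ 0.001 -0.001  0.   ] deg 0.2
```

Now lift the guard, slowly.

```bash
python3 -m pendant '-.045 0 .03 0 0 0;-.089 0 .072 0 0 0;-.1 0 .11 0 0 0;-.111 0 .138 0 0 0;-.111 0 .138 0 0 0;-.111 0 .138 0 0 0'
python3 -c "
from h import *
where();box(.003,-.043,.07)
p,d=vision.camera('side');cv2.imwrite('pics/g2.png',cv2.resize(p[150:330,220:400],None,fx=3.2,fy=3.2,interpolation=cv2.INTER_CUBIC))"
```

```text
time: 44.35
ee_pos: [0.615, -0.2005, 0.1101]
eef_rot: [0.042, 0.499, -0.075, 0.862]
ft_force: [-1.9, 0.7, -0.5]
width: 0.0007
box [-1.000e-01 -4.310e+01  1.101e+02] slant 60.1 yerr -0.002 [-0.68  0.27  1.07  2.07 -0.67  0.5   2.23]
shift [ 0.145  0.001 -0.069] turn [ 0.001 -0.001  0.001] deg 0.2
```

View pics/g2.png

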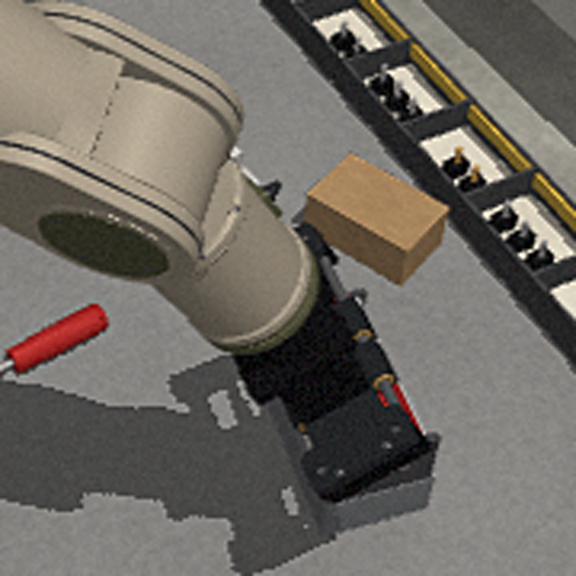

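```bash
python3 -m pendant '.05 0 -.023 0 0 0;.1 0 -.046 0 0 0;.145 0 -.069 0 0 0;.145 0 -.069 0 0 0;.145 0 -.069 0 0 0'
python3 - <<'E'
from h import *
where()
for n in("side","top"):
    p,d,W=shot(n);p=p.astype(int)
    v=W[...,:2]-O;X=v@bx;Y=v@by
    red=(p[...,2]>110)&(p[...,1]<80)&(W[...,2]>.085)&(abs(X)<.06)&(abs(Y)<.08)
    q=np.c_[X[red],Y[red],W[red][:,2]]
    if len(q)>20:
        f=np.polyfit(q[:,0],q[:,2],1);print(n,len(q),"guard slope deg",-np.degrees(np.arctan(f[0])),np.round(q.min(0),3),np.round(q.max(0),3))
E
```

```text
time: 44.9
ee_pos: [0.6177, -0.2016, 0.0702]
eef_rot: [0.042, 0.499, -0.075, 0.862]
ft_force: [-1.4, 1.6, -0.3]
width: 0.0004
box [  2.8 -43.8  70.2] slant 60.1 yerr -0.002 [-0.54  0.33  0.92  2.09 -0.83  0.44  2.37]
side 246 guard slope deg 43.71401075985285 [-0.019 -0.077  0.097] [0.03  0.064 0.161]
top 346 guard slope deg 37.70062665760881 [-0.011 -0.064  0.096] [0.029 0.065 0.161]
```

```bash
python3 -m pendant '0 .03 0 0 0 0;0 .06 0 0 0 0;0 .08 0 0 0 0;0 .1 0 0 0 0;0 .1 0 0 0 0'
python3 -m pendant '0 .015 0 0 0 0;0 .03 0 0 0 0;0 .03 0 0 0 0'
python3 -c "
from h import *
where()"
```

```text
time: 45.5
ee_pos: [0.6228, -0.1755, 0.0705]
eef_rot: [0.042, 0.499, -0.074, 0.863]
ft_force: [-0.4, -0.3, -0.2]
width: 0.0002
time: 45.8
ee_pos: [0.6239, -0.1691, 0.0705]
eef_rot: [0.042, 0.499, -0.075, 0.862]
ft_force: [-2.1, -2.4, 1.2]
width: 0.0004
box [  3.3 -10.7  70.5] slant 60.1 yerr -0.002 [-0.65  0.33  0.96  2.1  -0.79  0.42  2.27]
```

```bash
python3 -m pendant '0 .01 0 0 0 0;0 .01 0 0 0 0'
python3 -m pendant '0 .01 0 0 0 0;0 .01 0 0 0 0'
python3 -m pendant '0 .01 0 0 0 0;0 .01 0 0 0 0'
```

```text
time: 46.0
ee_pos: [0.6243, -0.1667, 0.0704]
eef_rot: [0.042, 0.499, -0.075, 0.862]
ft_force: [-0.7, -2.4, 1.5]
width: 0.0005
time: 46.2
ee_pos: [0.6244, -0.1653, 0.0704]
eef_rot: [0.042, 0.499, -0.076, 0.862]
ft_force: [0.1, -6.1, -0.6]
width: 0.0006
time: 46.4
ee_pos: [0.6244, -0.165, 0.0705]
eef_rot: [0.042, 0.498, -0.077, 0.862]
ft_force: [-0.3, -12.8, -2.0]
width: 0.0003
```

```bash
python3 -m pendant '0 -.03 0 0 0 0;0 -.06 0 0 0 0;0 -.06 0 0 0 0;-.03 -.06 -.05 0 0 0;-.06 -.06 -.1 0 0 0;-.1 -.06 -.173 0 0 0;-.1 -.06 -.173 0 0 0;-.1 -.06 -.173 0 0 0'
python3 -c "
from h import *
where()"
python3 -m pendant '-.1 0 0 0 0 0;-.2 0 0 0 0 0;-.3 0 0 0 0 0;-.4 0 0 0 0 0;-.4 0 0 0 0 0'
python3 - <<'E'
from h import *
where();box(-.13,.05,.24)
s=r.read_state();print(s["ft_force"])
E
```

```text
time: 47.2
ee_pos: [0.574, -0.1673, 0.071]
eef_rot: [0.042, 0.498, -0.074, 0.863]
ft_force: [0.8, 0.3, 0.6]
width: 0.0006
box [-46.2 -17.5  71. ] slant 60.0 yerr -0.001 [-0.78  0.21  1.09  2.22 -0.66  0.37  2.22]
time: 47.7
ee_pos: [0.5256, -0.1556, 0.1505]
eef_rot: [0.043, 0.503, -0.071, 0.861]
ft_force: [1.8, 1.4, -0.7]
width: 0.0005
box [-95.9 -14.3 150.5] slant 60.6 yerr 0.003 [-0.73 -0.27  0.88  2.24  0.36  0.58  1.34]
shift [-0.377  0.259  0.058] turn [ 0.003 -0.007 -0.004] deg 0.7
[ 1.7664945   1.4430148  -0.71411024]
```

```bash
python3 -m pendant '-.15 -.3 .05 0 .05 0;-.3 -.5 .15 0 .1 0;-.4 -.8 .2 0 .15 0;-.5 -.9 .25 0 .2 0;-.5 -.9 .25 0 .2 0;-.5 -.9 .25 0 .2 0;-.5 -.9 .25 0 .2 0'
python3 - <<'E'
from h import *
where()
a=np.radians(6.9);ex=np.array([np.cos(a),np.sin(a)]);ey=np.array([-ex[1],ex[0]])
ims=[]
for n in("side","top"):
    p,d,W=shot(n);p_=p.astype(int)
    v=W[...,:2]-O;X=v@bx;Y=v@by
    red=(p_[...,2]>110)&(p_[...,1]<80)&(W[...,2]>.085)&(abs(X)<.06)&(abs(Y)<.08)
    q=np.c_[X[red],Y[red],W[red][:,2]]
    if len(q)>20:
        f=np.polyfit(q[:,0],q[:,2],1);print(n,len(q),"guard slope deg",-np.degrees(np.arctan(f[0])))
    u=W[...,:2]@ex-.6246;vv=W[...,:2]@ey
    m=(W[...,2]>.047)&(W[...,2]<.06)&(abs(u)<.065)&(vv>-.02)&(vv<.24);q=np.c_[u[m],vv[m]]
    print("carr v",np.round(np.percentile(q[:,1],[0.5,99]),4))
    ims.append(p)
a_=cv2.resize(ims[0][130:330,180:400],(660,600),interpolation=cv2.INTER_CUBIC)
cv2.imwrite("pics/f1.png",a_)
cv2.imwrite("pics/f2.png",cv2.resize(ims[1][80:320,80:470],(780,480),interpolation=cv2.INTER_CUBIC))
E
```

```text
time: 48.4
ee_pos: [0.4823, -0.3805, 0.2894]
eef_rot: [0.053, 0.626, -0.064, 0.776]
ft_force: [-0.5, -0.3, 0.0]
width: 0.0006
box [ -99.9 -243.3  289.4] slant 77.8 yerr 0.002 [-0.38  0.27  1.25  1.61 -0.41  1.29  2.33]Traceback (most recent call last):
  File "<stdin>", line 14, in <module>
    return _quantile_unchecked(
        a, q, axis, out, overwrite_input, method, keepdims, weights)
    return _ureduce(a,
                    func=_quantile_ureduce_func,
    ...<5 lines>...
                    overwrite_input=overwrite_input,
                    method=method)
    r = func(a, **kwargs)
    result = _quantile(arr,
                       quantiles=q,
    ...<2 lines>...
                       out=out,
                       weights=wgt)
    slices_having_nans = np.isnan(arr[-1, ...])
                                  ~~~^^^^^^^^^
IndexError: index -1 is out of bounds for axis 0 with size 0
```

```bash
python3 -m pendant '-.1 .3 0 0 0 0;-.1 .5 0 0 0 0;-.1 .7 -.1 0 .05 0;-.1 .9 -.1 0 .08 0;-.1 1 -.1 0 .1 0;-.1 1 -.1 0 .13 0;-.1 1 -.1 0 .13 0'
python3 -m pendant '0 .3 0 0 0 0;0 .5 0 0 0 0;0 .7 0 0 0 0;0 .9 0 0 0 0;0 1 0 0 0 0;0 1 0 0 0 0;0 1 0 0 0 0'
cat > fin.py <<'E'
from h import *
where()
a=np.radians(6.9);ex=np.array([np.cos(a),np.sin(a)]);ey=np.array([-ex[1],ex[0]])
for n in("side","top"):
    p,d,W=shot(n);p_=p.astype(int)
    v=W[...,:2]-O;X=v@bx;Y=v@by
    red=(p_[...,2]>110)&(p_[...,1]<80)&(W[...,2]>.085)&(abs(X)<.06)&(abs(Y)<.08)
    q=np.c_[X[red],Y[red],W[red][:,2]]
    if len(q)>20:
        f=np.polyfit(q[:,0],q[:,2],1);print(n,len(q),"guard slope deg",-np.degrees(np.arctan(f[0])))
    st=(abs(X+.002)<.04)&(abs(Y)<.04)&(W[...,2]>.056)&(W[...,2]<.09)
    if st.sum():print(n,"toggle pts",st.sum(),np.round(np.c_[X[st],Y[st],W[st][:,2]].mean(0),3))
    cv2.imwrite(f"pics/f_{n}.png",cv2.resize(p[130:330,180:400],(660,600),interpolation=cv2.INTER_CUBIC) if n=="side" else cv2.resize(p[80:320,80:470],(780,480),interpolation=cv2.INTER_CUBIC))
E
python3 fin.py
```

```text
time: 49.15
ee_pos: [0.4954, -0.1198, 0.3087]
eef_rot: [0.057, 0.699, -0.054, 0.711]
ft_force: [0.1, 0.1, -0.6]
width: 0.0005
time: 49.85
ee_pos: [0.5353, 0.1211, 0.3096]
eef_rot: [0.059, 0.698, -0.057, 0.711]
ft_force: [0.1, -0.1, 1.1]
width: 0.0006
box [-133.9  259.9  309.6] slant 88.9 yerr 0.004 [-1.09  0.13  0.88  1.58 -0.1   1.46  1.2 ]
side 802 guard slope deg 1.664051165412222
side toggle pts 19 [-0.012  0.003  0.066]
top 641 guard slope deg 2.0882738436533677
top toggle pts 17 [-0.021  0.004  0.06 ]
```

View pics/f_side.png

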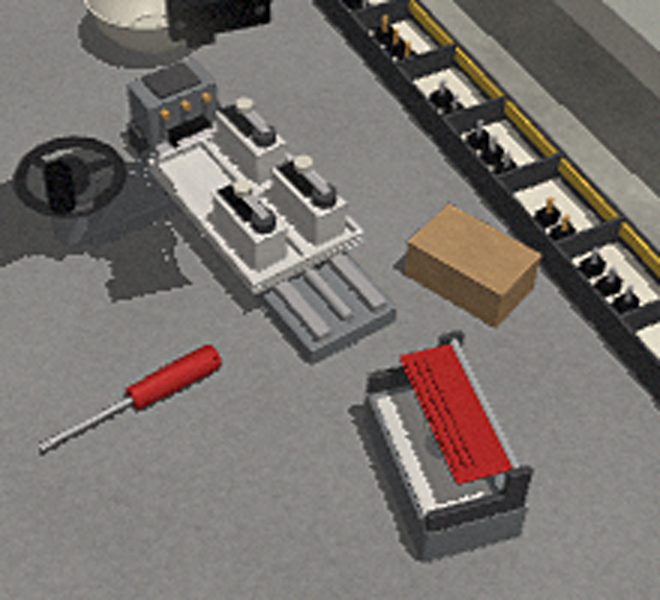

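Run:
```python
from h import *
def st(n,p,W):
    p=p.astype(int);v=W[...,:2]-O;X=v@bx;Y=v@by
    red=(p[...,2]>110)&(p[...,1]<80)&(W[...,2]>.085)&(abs(X)<.06)&(abs(Y)<.08)
    f=np.polyfit(X[red],W[red][:,2],1)
    t=(abs(X+.002)<.04)&(abs(Y)<.04)&(W[...,2]>.056)&(W[...,2]<.09)
    m=(W[...,2]>.108)&(W[...,2]<.14)&(abs(W[...,0]-.43)<.06)&(abs(W[...,1]-.24)<.05)
    o=np.array(rect(W[m][:,:2])[0])/1e3-[.4448,.2615] if m.sum()>20 else np.ones(2)
    print(n,"slope",round(-np.degrees(np.arctan(f[0])),2),"tog",t.sum(),np.round([X[t].mean(),Y[t].mean()],3),np.round(np.percentile(Y[t],[5,50,95]),3),"knob",-np.degrees(np.arctan2(o[1],o[0]))+6.9)
for n in("side","top"):
    st(n+"0",cv2.imread(f"pics/{n}0.png"),cloud(n,np.load(f"pics/{n}0.npy")))
    p,d,W=shot(n);st(n,p,W)
    c=lambda q:cv2.resize(q[255:300,300:360],None,fx=6,fy=6,interpolation=cv2.INTER_CUBIC)
    if n=="side": cv2.imwrite("pics/cmp.png",np.hstack([c(cv2.imread("pics/side0.png")),c(p)]))
```

```text
side0 slope 1.93 tog 12 [-0.013 -0.01 ] [-0.018 -0.01   0.001] knob -1.1518294800170548
side slope 1.8 tog 22 [-0.012  0.004] [-0.007  0.004  0.012] knob 122.47301561108937
top0 slope 1.73 tog 20 [-0.02  -0.001] [-0.026 -0.003  0.026] knob -38.1
top slope 1.95 tog 24 [-0.026 -0.004] [-0.036 -0.009  0.035] knob 121.5010905661218
```

View pics/cmp.png

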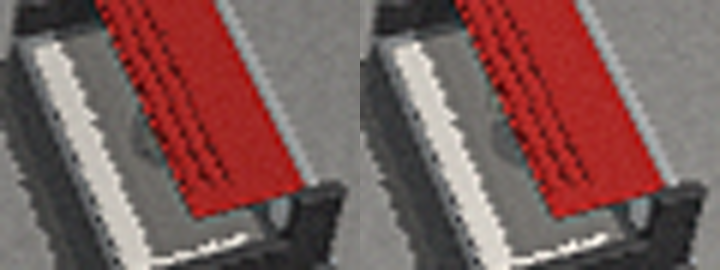

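```bash
python3 -c "
from bench import r,close_job
print(close_job(), r.read_state()['time'])"
```

```text
the job is handed in; nothing more can be done
the job is handed in; nothing more can be done
```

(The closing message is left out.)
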